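Clamp the polishing canisters on the shaker and start it

ROBOT

A 6-joint arm with a two-finger parallel gripper is mounted at the origin on a cart in front of the work surface, level with it; the furniture and walls round the work are solid. World frame = base frame: x ahead of the robot, y to its left, z up, the work surface at z = 0. Lengths are in m, angles in rad, forces in N, time in s.
With the tool pointing down it reaches from about 0.425 to 1.125 m from the base axis. Payload 14.9 kg.
Tool frame: the origin (TCP) lies at the very end of the fingers, on their centre line; the grasp point (between the pads) lies 19 mm behind it; z points along the fingers, y is the line along which they close (so a half turn about z gives the same grasp; the last joint's range is limited). The gripper opens to 91 mm and grips with 3 to 60 N. Pads are 32 mm wide; open, the fingers measure 118 mm over their backs; the gripper's body (76 mm by 178 mm) begins 60 mm behind the grasp point.
Start: joints at [1.162, 0.379, 1.734, -0, 1.028, -0.033], TCP at [0.257, 0.651, 0.214] pointing down, gripper open.
Joint ranges: [-2.77, 2.77], [-0.74, 2.19], [0, 2.66], [-1.06, 4.2], [0.31, 2.87], [-3.08, 3.08]. Speed limits (rad/s): [1.89, 1.89, 2.39, 3.14, 3.14, 3.14].

INTERFACE

Orientations are given as a rotation vector (axis times angle).
In Python, from rig import env gives the robot as it stands.
- The arm moves only by the tool step_arm, never from a script. Its argument "deltas" is a list that holds one entry, the list of rows, each a list of 7 numbers: the opening, from -1 (shut) to 1 (fully open), then the shift along the tool's x, y, z in cm, then the turn, a rotation vector about the tool's x, y, z in degrees. In form: [[[gripper, x, y, z, rx, ry, rz], ...]]. A call has 1 to 10 rows; each row is the pose to reach, as a shift and turn from the pose commanded when the call began, along the tool's axes at that moment; what a row does not reach only later rows make up. A row lasts 1/10 s, in which the tool goes at most 50 mm and 8.59 degrees, less where a joint would pass 70% of its speed; a pose out of reach is approached as far as the arm can. A call with a gripper value outside its range is refused whole. The fingers move at their own pace and stop on an object; "newtons" is the grip in N (left out, the last holds). Time passes only in rows, so rows that repeat a pose let the fingers close. It gives the time, the measured TCP pose, the force, the opening and the grip force at its end, in the units of the state.
- env.state(): the state, without advancing time (a new reading comes with each control period).
- env.read_camera(name): name is "scene" or "top"; returns a dict with "frame" (400x640x3 uint8, red, green, blue), "z_map" (400x640 float32, m along the optical axis (not along the pixel's ray), 0 where there is no reading), "fx", "fy", "cx", "cy" (pixels), "R" (3x3) and "t" (3): a world point X has camera coordinates R X + t. Camera axes: x right, y down, z forward; pixel columns grow to the right and rows downward; lengths in m; the calibration is good to about 2 mm. A picture is of the moment at which its call begins.
- env.close_job(): hands the job in; it is judged then, once.
The state is a dict: "time_s": time; "joints": joint angles; "joint_vel": joint speeds; "tau": joint torques, N m; "tool_pos": TCP position; "ee_rot": TCP orientation; "ft_force": force on the tool from outside, world axes, zero at the start; "ft_torque": the same for the moment, N m; "opening": finger opening in m; "grip_force": force on a finger pad.
Only numpy, scipy, OpenCV 4.12 (cv2) and the standard library are available. Lean on these libraries where they do the work, as an engineer would, in place of code of your own. Each camera call takes 0.05 s, during which the arm holds its last target. There are 200 camera calls.

TASK

Load the canister shaker and start it: swing the clamp arm clear of the lane, stand every polishing canister that lies on the bench upright, lid up, in the low-railed lane beside the one already standing there, and swing the arm back over the lids until it meets its stop. Then screw the knurled ring clockwise down the threaded stud until it stiffens because the arm bears on the lids, give it about half a turn more and no further, and only after that push the switch over to on. Leave the tweezers, lighter and cutters lying where they are.

Things in the scene. Friction and masses are not known exactly. Their poses are not given: they have to be found in the camera images.
- lane_centre (a point): Centre of the lane's floor on the shaker (fixed, but elsewhere each time), 40 mm above the bench. z up, y along the lane toward the stud, x across it. Lane: shallow tray 220 mm long (y), 68 mm wide (x) inside rails 8 mm high, 6 mm thick; three canisters fit in a row, anywhere along it. The housing reaches 64 mm each way in x, 199 mm in y, at floor height.
- stud_axis (a point): Foot of the vertical threaded stud (21 mm across) beyond the end of the lane, 155 mm along +y from lane_centre, same height and axes. The stud's top is 162 mm above this point.
- ring_grip (a point): Centre of the knurled steel ring on the stud: 56 mm across, 22 mm tall, half-way up; a dark mark on its top shows its angle. It goes down 8 mm for each full turn clockwise seen from above, and stays where it is left. Under it is a cup 35 mm across and 17 mm tall, then the clamp arm.
- thread_ring (a joint): Angle of the knurled ring, rad, growing clockwise seen from above (downward, 8 mm per 2 pi); 0 at the top of its travel, where the arm's underside is 16 mm above standing canisters. About 0.065 N m turns it while the arm is free; once the arm bears on the lids that rises by 0.06 N m per further turn.
- spring_pad (a joint): How far the spring between ring and clamp arm is pressed together, m: 0 while the arm hangs free; once the arm bears on the lids it grows by 8 mm per turn of the ring (6 N per mm; 11 mm at most).
- clamp_arm (a joint): Swing of the clamp arm about the stud, rad: 0 = over the lane, against its stop; it grows counter-clockwise seen from above, and near 1.5 the arm points away from the robot, clear of the lane. It stays where it is left (0.06 N m of friction); it rides up and down with the ring but does not turn with it.
- clamp_knob (a point): Middle of the upright black knob on the clamp arm (18 mm across, 29 mm tall, rising from the arm), 120 mm from the stud's axis; y runs along the arm toward the stud. The arm is 30 mm wide and reaches 250 mm from the stud; its top is 18 mm, its rubber underside 34 mm below this point.
- power_switch (a joint): Toggle switch on the end of the shaker away from the stud, rad: 0 = off, leaning toward the robot; 1.0 = on, leaning away from it. It stays where it is left and takes about 2 N at the ball.
- power_switch_tip (a point): Centre of the black ball, 26 mm across, on the toggle lever; the lever is 50 mm long and pivots 22 mm above the lane's floor level, about the lane's y direction; its block is 70 x 50 mm and 25 mm tall.
- canister_0_mid (a point): Closed polishing canister, about 0.5 kg, 74 mm tall over all: square steel body 54 x 54 mm with rounded corners, 58 mm tall, then a round dark lid 47 mm across, 16 mm tall. This point is on its axis, half-way along; z points from base to lid, x and y square to its sides. This one stands in the lane, near its middle, at the start.
- canister_1_mid (a point): Closed polishing canister, about 0.5 kg, 74 mm tall over all: square steel body 54 x 54 mm with rounded corners, 58 mm tall, then a round dark lid 47 mm across, 16 mm tall. This point is on its axis, half-way along; z points from base to lid, x and y square to its sides. At the start it lies on its side on the bench, right of the shaker, or is absent.
- canister_2_mid (a point): Closed polishing canister, about 0.5 kg, 74 mm tall over all: square steel body 54 x 54 mm with rounded corners, 58 mm tall, then a round dark lid 47 mm across, 16 mm tall. This point is on its axis, half-way along; z points from base to lid, x and y square to its sides. At the start it lies on its side on the bench, right of the shaker, or is absent.
- tweezers: Steel tweezers, 127 mm long, behind the shaker; origin under its middle. Not to be disturbed.
- lighter: Gas lighter, 77 mm long, right of the shaker, in front of a small wooden cabinet (175 mm tall, y -0.12 to 0.1) whose half-open drawer reaches forward to x 0.64; origin under its middle. Not to be disturbed.
- cutters: Pliers-like cutters, 115 mm long, in front of the shaker's right end; origin under its middle. Not to be disturbed.
There are look-alikes about, which are no part of the job. Leave any red look-alike of the part that bears canister_1_mid alone.

How it is judged:
On the way, in this order (a step that is already met when the one before it is completed fails the run):
1. every canister stands upright in the lane, lid up (angle between each of canister_0_mid, canister_1_mid, canister_2_mid's own z axis and vertical below 0.1 rad and x of canister_0_mid in the frame of lane_centre between -0.012 and 0.012 m and y of canister_0_mid in the frame of lane_centre between -0.09 and 0.09 m and z of canister_0_mid in the frame of lane_centre between 0.032 and 0.042 m and x of canister_1_mid in the frame of lane_centre between -0.012 and 0.012 m and y of canister_1_mid in the frame of lane_centre between -0.09 and 0.09 m and z of canister_1_mid in the frame of lane_centre between 0.032 and 0.042 m and x of canister_2_mid in the frame of lane_centre between -0.012 and 0.012 m and y of canister_2_mid in the frame of lane_centre between -0.09 and 0.09 m and z of canister_2_mid in the frame of lane_centre between 0.032 and 0.042 m), for 0.2 s.
2. the arm lies over the lids and the ring has been screwed about half a turn past first resistance (all of step 1 and value of joint clamp_arm below 0.1 rad and value of joint spring_pad between 0.0018 and 0.007 m), for 0.2 s.
3. the shaker is switched on (value of joint power_switch above 0.85 rad), for 0.1 s.
At the end, for the whole second after the job is handed in: Canisters upright (0.1 rad) on the lane floor, axes within 12 mm of its middle line and 90 mm of its centre along it; arm within 0.1 rad of its stop; spring pressed in 1.8 to 7 mm (0.22 to 0.87 turn past first touch); switch over 0.85 rad (all of step 2 and value of joint power_switch above 0.85 rad).
It fails at once if the ring is forced more than a full turn past first resistance (spring over 8.5 mm) (value of joint spring_pad above 0.0085 m).
It fails at once if the tweezers disturbed (moved over 40 mm) (distance of tweezers from where it was at the start of the episode above 0.04 m).
It fails at once if the lighter disturbed (moved over 40 mm) (distance of lighter from where it was at the start of the episode above 0.04 m).
It fails at once if the cutters disturbed (moved over 40 mm) (distance of cutters from where it was at the start of the episode above 0.04 m).
Of canister_1, canister_2 only 1 to 2 are there at a start; the rules pass over those that are not, and their reading is None.
At some moment in a run one of canister_1, canister_2 may be knocked a few centimetres aside while the robot is not near it.
Once in a run the grip may slacken for a moment while it holds something.
It also fails if it takes over 210 s, if anything falls off the work surface, if the arm or the gripper's body presses on something with over 40 N, if the wrist force passes 120 N, or if a joint passes its speed limit or range.

## Working session

There is one attempt and no reset: what is moved stays moved. The work goes in short steps, Python scripts to look and compute and a tool call to move; the robot and the scene stay as the last step left them, time stands still between calls to the robot, and variables do not carry over. Pictures are saved under pics/ and viewed, at most 14 in all, crops included, and the job is handed in when it is done.

Besides the shell and the picture viewer there is one more tool, called by a JSON object that holds its "op" and its "data". step_arm: Moves the arm, as the interface text tells. Its arguments: {"type":"object","properties":{"deltas":{"type":"array"},"newtons":{"type":"number"}},"required":["deltas"]}

```bash
mkdir -p pics; ls; cat > h.py <<'E'
import numpy as np, cv2
from rig import env
from scipy.spatial.transform import Rotation as Ro
def cam(n,save=None):
    c=env.read_camera(n); c['R']=np.array(c['R']);c['t']=np.array(c['t'])
    v,u=np.mgrid[0:400,0:640]; z=c['z_map']
    P=np.stack([(u-c['cx'])/c['fx']*z,(v-c['cy'])/c['fy']*z,z],-1)
    c['W']=(P-c['t'])@c['R']; c['W'][z==0]=np.nan
    if save: cv2.imwrite(save,c['frame'][:,:,::-1])
    return c
def st():
    s=env.state(); print({k:np.round(s[k],3).tolist() for k in ('time_s','joints','tool_pos','ee_rot','ft_force','ft_torque','opening','grip_force')}); return s
def delta(target,rot=None):
    "tool-frame shift (cm) and rotvec (deg) to a world target"
    s=env.state(); R=Ro.from_rotvec(s['ee_rot'])
    print('d cm',np.round(R.inv().apply(np.array(target)-s['tool_pos'])*100,2))
    if rot is not None: print('rot deg',np.round(np.degrees((R.inv()*rot).as_rotvec()),1))
E
python3 - <<'E'
from h import *
st()
for n in('scene','top'):
    c=cam(n,f'pics/{n}0.png'); print(n,c['fx'],c['R'].round(3).tolist(),(-c['R'].T@c['t']).round(3))
    np.save(n+'0.npy',c['W'])
E
```

```text
pics
{'time_s': 0.0, 'joints': [1.162, 0.379, 1.735, -0.0, 1.029, -0.033], 'tool_pos': [0.257, 0.651, 0.213], 'ee_rot': [-0.587, -3.086, 0.002], 'ft_force': [0.135, -0.914, 0.677], 'ft_torque': [-0.023, 0.016, 0.057], 'opening': 0.092, 'grip_force': 0.0}
scene 441.62626763281617 [[0.469, -0.883, -0.016], [-0.602, -0.306, -0.738], [0.647, 0.355, -0.675]] [-0.238 -0.455  0.921]
top 395.9600112926396 [[0.0, -1.0, -0.005], [-0.996, 0.0, -0.085], [0.085, 0.005, -0.996]] [ 0.409 -0.036  1.293]
```

View pics/top0.png

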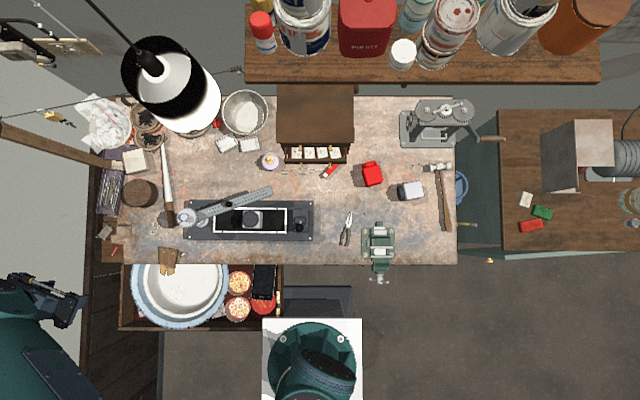

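View pics/scene0.png

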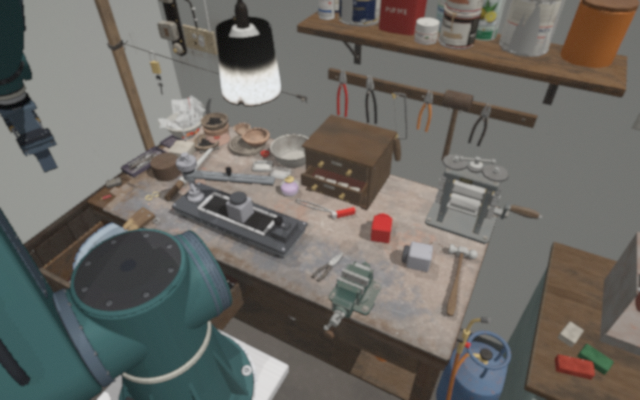

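The top view shows the shaker with its lane at about (250,220), the stud at (187,218) and the arm reaching to (270,190). One grey canister lies at (411,190), with the red look-alike at (372,173). The cutters are at (346,227) and the lighter at (330,171).

```bash
python3 - <<'E'
from h import *
im=cv2.imread('pics/top0.png')
a=cv2.resize(im[170:255,170:330],None,fx=5,fy=5,interpolation=cv2.INTER_CUBIC)
b=cv2.resize(im[150:250,310:450],None,fx=5,fy=5,interpolation=cv2.INTER_CUBIC)
cv2.imwrite('pics/a.png',a); 
im=cv2.imread('pics/scene0.png')
cv2.imwrite('pics/b.png',b)
W=np.load('top0.npy')
f=lambda u,v:print((u,v),W[v,u].round(3))
for p in [(411,190),(405,190),(418,190),(423,190),(399,190),(372,173),(250,219),(187,218),(187,214),(270,190),(225,220),(280,220),(300,220),(305,212),(305,228),(346,227),(330,171)]: f(*p)
E
```

```text
(411, 190) [ 0.555 -0.312  0.055]
(405, 190) [ 0.555 -0.293  0.056]
(418, 190) [ 0.556 -0.335  0.049]
(423, 190) [ 0.562 -0.364 -0.002]
(399, 190) [ 0.557 -0.276  0.045]
(372, 173) [ 0.609 -0.19   0.056]
(250, 219) [0.461 0.181 0.119]
(187, 218) [0.46  0.342 0.197]
(187, 214) [0.472 0.343 0.194]
(270, 190) [0.546 0.12  0.138]
(225, 220) [0.462 0.276 0.039]
(280, 220) [0.462 0.101 0.036]
(300, 220) [0.46  0.036 0.076]
(305, 212) [0.486 0.021 0.061]
(305, 228) [0.436 0.02  0.068]
(346, 227) [ 0.44 -0.11  0.01]
(330, 171) [ 0.621 -0.058  0.023]
```

View pics/a.png

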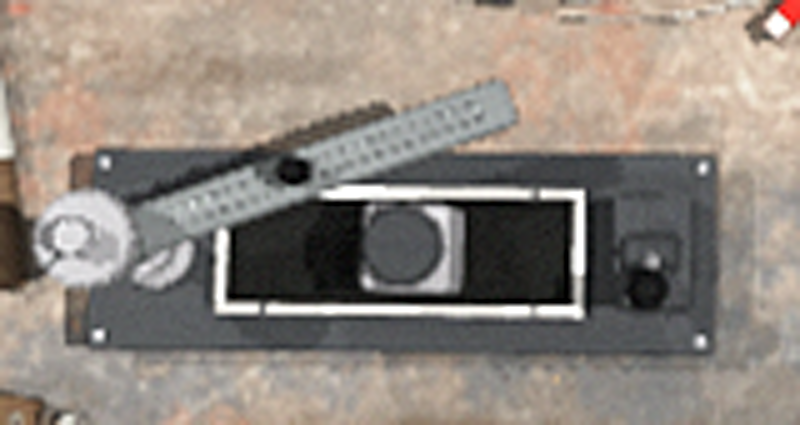

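View pics/b.png

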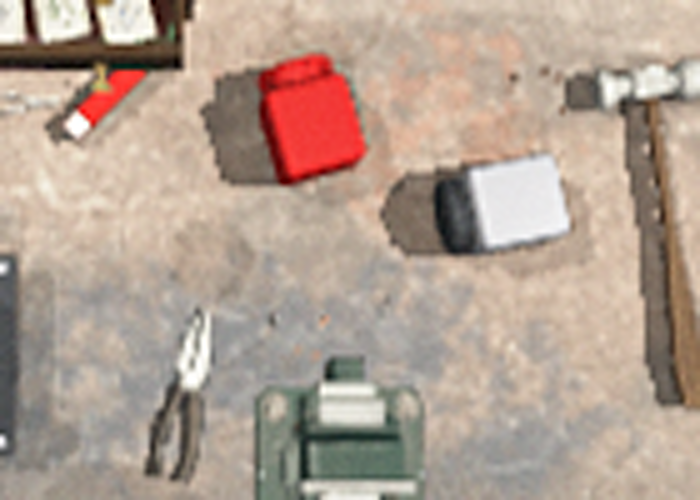

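The crops show the arm knob at about (228,204) in the top view and the ring at (186,218). The switch ball is at (300,228), leaning toward the robot. The canister's lid points left (+y), with the lid at (401,193) and the body centre at (414,190).

```bash
python3 - <<'E'
from h import *
W=np.load('top0.npy'); Z=W[...,2]
im=cv2.imread('pics/top0.png').astype(int)
def box(u0,u1,v0,v1,z0,z1):
    m=np.zeros(Z.shape,bool); m[v0:v1,u0:u1]=1
    return W[m&(Z>z0)&(Z<z1)]
p=box(392,430,175,205,.035,.08); r=cv2.minAreaRect(p[:,:2].astype(np.float32)); print('can1 top',r,np.median(p[:,2]))
p=box(175,202,200,230,.155,.21);r=cv2.minEnclosingCircle(p[:,:2].astype(np.float32)); print('ring',r, np.percentile(p[:,2],[5,25,50,75,95]).round(3))
p=box(235,265,205,232,.105,.13); print('lid0',cv2.minEnclosingCircle(p[:,:2].astype(np.float32)),np.median(p[:,2]))
p=box(205,278,185,214,.128,.15); r=cv2.minAreaRect(p[:,:2].astype(np.float32)); print('arm',r,np.median(p[:,2]))
p=box(222,234,198,210,.15,.18); print('knob',p.mean(0),p[:,2].max(),len(p))
# rails: white pixels
m=np.zeros(Z.shape,bool); m[203:236,208:292]=1
m&=(im.min(2)>170)&(Z<.06)&(Z>.03); r=cv2.minAreaRect(W[m][:,:2].astype(np.float32)); print('rails',r,np.median(W[m][:,2]))
p=box(290,312,222,236,.07,.13); print('ball',p.mean(0),p[:,2].max(),len(p))
p=box(175,325,195,245,.025,.055); print('housing',cv2.minAreaRect(p[:,:2].astype(np.float32)))
p=box(140,270,80,200,.015,.5); h=p[(p[:,0]>.48)&(p[:,0]<.75)&(p[:,1]>.18)&(p[:,1]<.48)&(p[:,2]>.1)]; print('tall stuff behind',h.min(0),h.max(0),len(h))
E
```

```text
can1 top ((0.5565909743309021, -0.3124522268772125), (0.05415346845984459, 0.07525277882814407), 10.8850736618042) 0.051491951347283155
ring ((0.464973121881485, 0.34977853298187256), 0.028329582884907722) [0.168 0.179 0.18  0.183 0.202]
lid0 ((0.47364547848701477, 0.19205918908119202), 0.0369994230568409) 0.11284882722843341
arm ((0.5143309831619263, 0.21254107356071472), (0.030689118430018425, 0.20696011185646057), 19.51958656311035) 0.13665650736205026
knob [0.50442779 0.23650592 0.16269144] 0.1673313145999672 35
rails ((0.46236452460289, 0.19772036373615265), (0.2343430370092392, 0.08051523566246033), 89.2324447631836) 0.04590352831961546
ball [0.43968723 0.03530181 0.10799901] 0.11998166177306194 70
housing ((0.4635477066040039, 0.19522994756698608), (0.3970167338848114, 0.1281437873840332), 89.4997787475586)
tall stuff behind [0.51850339 0.18091634 0.12900191] [0.74999234 0.41284069 0.45133332] 2765
```

```bash
python3 - <<'E'
from h import *
W=np.load('top0.npy').reshape(-1,3)
m=(W[:,0]>.3)&(W[:,0]<.8)&(W[:,1]>.1)&(W[:,1]<.75)&(W[:,2]>.1)
p=W[m]; k,c=np.unique((p/[.05,.05,.1]).astype(int),axis=0,return_counts=True)
print([(tuple((a*[.05,.05,.1]).round(2).tolist()),int(n)) for a,n in zip(k,c) if n>15])
delta([.504,.2365,.26],Ro.from_matrix(np.array([[-.707,.707,0],[.707,.707,0],[0,0,-1]]).T))
E
```

```text
[((0.3, 0.55, 0.4), 42), ((0.3, 0.6, 0.4), 159), ((0.3, 0.65, 0.3), 123), ((0.3, 0.7, 0.3), 121), ((0.4, 0.15, 0.1), 43), ((0.4, 0.3, 0.1), 41), ((0.4, 0.35, 0.1), 26), ((0.45, 0.15, 0.1), 154), ((0.45, 0.2, 0.1), 68), ((0.45, 0.25, 0.1), 145), ((0.45, 0.3, 0.1), 277), ((0.45, 0.3, 0.2), 18), ((0.45, 0.35, 0.1), 85), ((0.45, 0.35, 0.2), 16), ((0.5, 0.1, 0.1), 107), ((0.5, 0.15, 0.1), 186), ((0.5, 0.2, 0.1), 139), ((0.5, 0.25, 0.1), 38), ((0.55, 0.1, 0.1), 28), ((0.65, 0.25, 0.2), 29), ((0.65, 0.3, 0.2), 140), ((0.65, 0.3, 0.3), 271), ((0.65, 0.3, 0.4), 25), ((0.65, 0.35, 0.2), 49), ((0.65, 0.35, 0.3), 42), ((0.65, 0.7, 0.3), 25), ((0.7, 0.1, 0.1), 16), ((0.7, 0.1, 0.4), 36), ((0.7, 0.1, 0.5), 130), ((0.7, 0.25, 0.2), 252), ((0.7, 0.25, 0.3), 560), ((0.7, 0.25, 0.4), 334), ((0.7, 0.3, 0.3), 81), ((0.7, 0.3, 0.4), 549), ((0.7, 0.35, 0.3), 170), ((0.7, 0.35, 0.4), 186), ((0.7, 0.4, 0.3), 27), ((0.7, 0.4, 0.4), 32), ((0.7, 0.55, 0.1), 38), ((0.7, 0.6, 0.1), 51), ((0.7, 0.6, 0.3), 25), ((0.7, 0.65, 0.2), 183), ((0.7, 0.65, 0.3), 72), ((0.7, 0.7, 0.3), 31), ((0.75, 0.1, 0.5), 288), ((0.75, 0.2, 0.2), 134), ((0.75, 0.2, 0.3), 107), ((0.75, 0.25, 0.3), 235), ((0.75, 0.25, 0.4), 491), ((0.75, 0.3, 0.4), 637), ((0.75, 0.3, 0.5), 297), ((0.75, 0.3, 0.6), 167), ((0.75, 0.35, 0.3), 27), ((0.75, 0.35, 0.4), 140), ((0.75, 0.4, 0.3), 197), ((0.75, 0.4, 0.4), 198), ((0.75, 0.5, 0.2), 23), ((0.75, 0.55, 0.1), 30), ((0.75, 0.55, 0.2), 16), ((0.75, 0.6, 0.1), 102)]
d cm [-38.2  -29.47  -4.64]
rot deg [-0.1  0.  23.5]
```

{"op": "step_arm", "data": {"deltas": [[[0.2,0,0,-5,0,0,0],[0.2,-4,-3,-5,0,0,-3],[0.2,-8,-6,-5,0,0,-6],[0.2,-12,-9,-5,0,0,-9],[0.2,-16,-12,-5,0,0,-12],[0.2,-20,-15,-5,0,0,-15],[0.2,-24,-18,-5,0,0,-18],[0.2,-28,-21.5,-5,0,0,-21.5],[0.2,-32,-24.5,-5,0,0,-21.5],[0.2,-36,-27.5,-5,0,0,-21.5]]], "newtons": 10}}

```text
time_s: 1.1
tool_pos: [0.4897, 0.264, 0.2639]
ee_rot: [-0.0, -3.142, 0.0]
ft_force: [1.6, 0.9, -0.2]
opening: 0.0545
grip_force: 0.0
```

```bash
python3 - <<'E'
from h import *
st(); delta([.504,.2365,.143],Ro.from_matrix(np.array([[-1,0,0],[0,1,0],[0,0,-1.]]).T))
E
```

```text
{'time_s': 1.1, 'joints': [0.452, 0.093, 1.994, -0.0, 1.055, -1.118], 'tool_pos': [0.49, 0.264, 0.264], 'ee_rot': [-0.0, -3.142, 0.0], 'ft_force': [1.61, 0.861, -0.181], 'ft_torque': [0.012, -0.053, -0.001], 'opening': 0.055, 'grip_force': 0.0}
d cm [-1.43 -2.74 12.09]
rot deg [-0. -0. -0.]
```

{"op": "step_arm", "data": {"deltas": [[[0.2,-1.4,-2.7,2,0,0,0],[0.2,-1.4,-2.7,6,0,0,0],[0.2,-1.4,-2.7,9,0,0,0],[0.2,-1.4,-2.7,11,0,0,0],[0.2,-1.4,-2.7,11.8,0,0,0],[-1,-1.4,-2.7,11.8,0,0,0],[-1,-1.4,-2.7,11.8,0,0,0],[-1,-1.4,-2.7,11.8,0,0,0],[-1,-1.4,-2.7,11.8,0,0,0]]], "newtons": 6}}

```text
time_s: 2.0
tool_pos: [0.5037, 0.2392, 0.1469]
ee_rot: [0.001, 3.14, 0.001]
ft_force: [0.4, 0.3, -0.1]
opening: 0.0254
grip_force: 0.0
```

{"op": "step_arm", "data": {"deltas": [[[-1,0,0,0,0,0,0],[-1,0,0,0,0,0,0],[-1,-1.3,0.5,0,0,0,0],[-1,-2.9,1.4,0,0,0,0],[-1,-4.3,2.6,0,0,0,0],[-1,-5.5,3.9,0,0,0,0],[-1,-6.5,5.4,0,0,0,0],[-1,-7.3,7.0,0,0,0,0],[-1,-7.8,8.7,0,0,0,0],[-1,-7.9,9.8,0,0,0,0]]]}}

```text
time_s: 3.0
tool_pos: [0.5831, 0.3382, 0.1463]
ee_rot: [0.0, 3.14, 0.001]
ft_force: [5.8, -1.7, 1.1]
opening: 0.0173
grip_force: 6.0
```

{"op": "step_arm", "data": {"deltas": [[[0.3,0,0,0,0,0,0],[0.3,0,0,0,0,0,0],[0.3,0,0,-2,0,0,0],[0.3,0,0,-5,0,0,0],[0.3,1,-3,-9,0,0,0],[1,3,-7,-12,0,0,0],[1,4,-12,-12,0,0,0],[1,4,-17,-12,0,0,0],[1,4,-22,-12,0,0,0],[1,4,-27,-12,0,0,0]]]}}

```text
time_s: 4.0
tool_pos: [0.541, 0.0697, 0.266]
ee_rot: [-0.001, -3.142, 0.0]
ft_force: [0.6, -0.3, 0.1]
opening: 0.0909
grip_force: 0.0
```

```bash
python3 - <<'E'
from h import *
st()
c=cam('top','pics/top1.png'); W=c['W'];Z=W[...,2]
def box(x0,x1,y0,y1,z0,z1):
    m=(W[...,0]>x0)&(W[...,0]<x1)&(W[...,1]>y0)&(W[...,1]<y1)&(Z>z0)&(Z<z1); return W[m]
p=box(.47,.64,-.39,-.24,.035,.08); print('can1',cv2.minAreaRect(p[:,:2].astype(np.float32)),np.median(p[:,2]),len(p))
p=box(.42,.51,.1,.26,.105,.125); print('lid0',cv2.minEnclosingCircle(p[:,:2].astype(np.float32)),p.mean(0),len(p))
p=box(.47,.8,.3,.4,.128,.15); print('arm',cv2.minAreaRect(p[:,:2].astype(np.float32)),len(p))
im=c['frame'][150:250,160:450,::-1]; cv2.imwrite('pics/c.png',cv2.resize(im,None,fx=2.7,fy=2.7,interpolation=cv2.INTER_CUBIC))
E
```

```text
{'time_s': 4.0, 'joints': [0.085, 0.071, 2.013, 0.0, 1.057, -1.485], 'tool_pos': [0.541, 0.07, 0.266], 'ee_rot': [-0.001, -3.142, 0.0], 'ft_force': [0.624, -0.278, 0.05], 'ft_torque': [0.003, -0.035, 0.017], 'opening': 0.091, 'grip_force': 0.0}
can1 ((0.5563397407531738, -0.31241780519485474), (0.054170653223991394, 0.07441610842943192), 11.777847290039062) 0.051371071286396064 390
lid0 ((0.0, 0.0), 0.0) [nan nan nan] 0
arm ((0.5931425094604492, 0.33869972825050354), (0.03262179717421532, 0.23975518345832825), 85.39358520507812) 744<stdin>:7: RuntimeWarning: Mean of empty slice.
  ret = um.true_divide(
```

View pics/c.png

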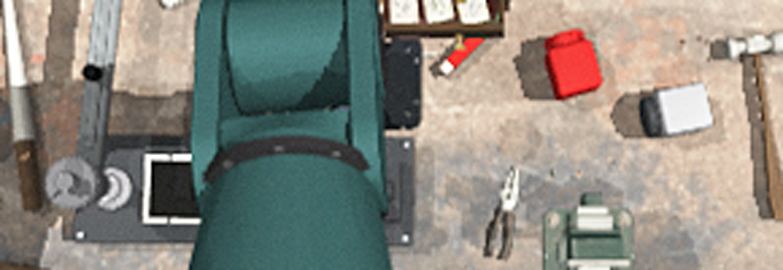

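The arm now points away (+x) and is clear of the lane. The canister is unchanged, at about (680,110) in the crop.

```bash
cat >> h.py <<'E'
def tool(yaw_y,tilt_dir,tilt):
    "tool y horizontal at azimuth yaw_y deg; z tilts 'tilt' deg from down toward tilt_dir (+1/-1 of tool x when level)"
    y=np.array([np.cos(np.radians(yaw_y)),np.sin(np.radians(yaw_y)),0]); d=np.array([0,0,-1.]); x=np.cross(y,d)
    t=np.radians(tilt)*tilt_dir; z=np.cos(t)*d+np.sin(t)*x; return Ro.from_matrix(np.stack([np.cross(y,z),y,z],1))
def rows(pos,rots):
    "rows from current state, for lists of world TCP targets and Rotations"
    s=env.state(); R=Ro.from_rotvec(s['ee_rot'])
    for p,r in zip(pos,rots):
        print(np.round(R.inv().apply(np.array(p)-s['tool_pos'])*100,1).tolist(),np.round(np.degrees((R.inv()*r).as_rotvec()),1).tolist())
E
python3 - <<'E'
from h import *
W=np.load('top0.npy').reshape(-1,3)
p=W[(W[:,0]>.25)&(W[:,0]<.49)&(W[:,1]>-.28)&(W[:,1]<-.13)]; print('vise',p.min(0),p.max(0),np.nanpercentile(p[:,2],90))
p=W[(W[:,0]>.3)&(W[:,0]<.7)&(W[:,1]>-.5)&(W[:,1]<-.37)&(W[:,2]>.012)]; print('hammer',p.min(0),p.max(0))
p=W[(W[:,0]>.3)&(W[:,0]<.53)&(W[:,1]>-.128)&(W[:,1]<-.08)&(W[:,2]>.006)]; print('cutters',p.min(0),p.max(0))
# grasp tool: lid dir azimuth 101.5; tool z horizontal part points away from lid
R=tool(11.5,-1,40); print(R.as_matrix().round(2))
z=R.as_matrix()[:,2]; g=np.array([.5563,-.3124,.032])
print('tip',g+.019*z)
rows([g+.019*z-.13*z]+[g+.019*z-.06*z, g+.019*z],[R]*3)
E
```

```text
vise [ 0.25327471 -0.27994954 -0.77198344] [ 0.48991687 -0.13001924  0.09516116] 0.08655012240454332
hammer [ 0.43041519 -0.49879953  0.01202433] [ 0.69936774 -0.38004356  0.17450442]
cutters [ 0.36622817 -0.12610537  0.00600376] [ 0.5052985  -0.0807311   0.01336366]
[[-0.15  0.98  0.13]
 [ 0.75  0.2  -0.63]
 [-0.64 -0.   -0.77]]
tip [ 0.55873487 -0.32436779  0.01744516]
[-0.2, -30.7, 14.9] [27.2, -33.4, 75.0]
[-1.1, -35.1, 20.3] [27.2, -33.4, 75.0]
[-1.9, -38.8, 24.9] [27.2, -33.4, 75.0]
```

{"op": "step_arm", "data": {"deltas": [[[1,0,-3,0,2.7,-3.3,7.4],[1,0,-6,0,5.4,-6.6,15],[1,0,-10,0,8.1,-10,22.4],[1,0,-14,0,10.8,-13.3,30],[1,0,-18,1,13.5,-16.6,37.4],[1,0,-22,2,16.2,-20,45],[1,0,-26,4,19,-23.3,52.4],[1,0,-29,7,21.7,-26.6,60],[1,-0.2,-30.7,10,24.4,-30,67.4],[1,-0.2,-30.7,13,27.2,-33.4,75]]]}}

```text
time_s: 5.05
tool_pos: [0.5436, -0.2343, 0.1493]
ee_rot: [1.525, 2.098, -0.552]
ft_force: [0.3, 1.5, -0.3]
opening: 0.0911
grip_force: 0.0
```

```bash
python3 - <<'E'
from h import *
st()
c=cam('top'); W=c['W'];Z=W[...,2]
def box(x0,x1,y0,y1,z0,z1):
    m=(W[...,0]>x0)&(W[...,0]<x1)&(W[...,1]>y0)&(W[...,1]<y1)&(Z>z0)&(Z<z1); return W[m]
p=box(.47,.64,-.39,-.24,.035,.065); print('can1',cv2.minAreaRect(p[:,:2].astype(np.float32)),len(p))
p=box(.42,.51,.1,.26,.108,.125); print('lid0',cv2.minEnclosingCircle(p[:,:2].astype(np.float32)),p.mean(0),len(p))
R=tool(11.5,-1,40); z=R.as_matrix()[:,2]; g=np.array([.557,-.315,.033])
rows([g+.019*z-.08*z,g+.019*z-.04*z, g+.019*z],[R]*3)
c2=cam('scene','pics/s2.png')
E
```

```text
{'time_s': 5.05, 'joints': [-0.2, 0.27, 2.16, -1.026, 0.683, 0.302], 'tool_pos': [0.544, -0.234, 0.149], 'ee_rot': [1.525, 2.098, -0.552], 'ft_force': [0.341, 1.453, -0.282], 'ft_torque': [0.295, 0.085, -0.012], 'opening': 0.091, 'grip_force': 0.0}
can1 ((0.5563691258430481, -0.3126334846019745), (0.053868044167757034, 0.074974924325943), 11.632932662963867) 392
lid0 ((0.4631456136703491, 0.18224011361598969), 0.024534767493605614) [0.46344964 0.18252612 0.11312798] 198
[0.4, -0.3, 7.8] [1.4, -3.2, 5.3]
[0.2, -0.4, 11.8] [1.4, -3.2, 5.3]
[-0.0, -0.5, 15.8] [1.4, -3.2, 5.3]
```

View pics/s2.png

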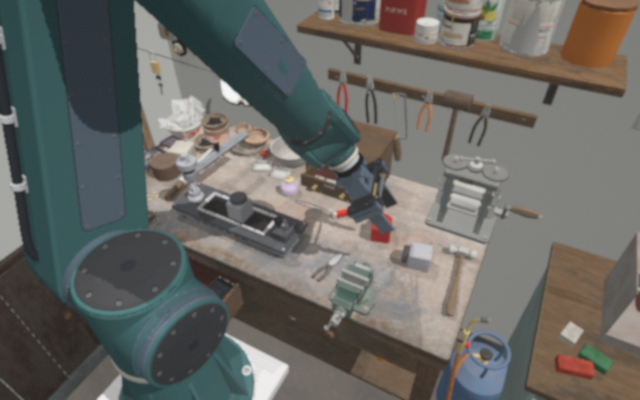

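The scene view shows the gripper tilted at (365,195) just short of the canister at (417,257), which has not moved. The red look-alike is at (382,228), close to but below the fingers.

{"op": "step_arm", "data": {"deltas": [[[1,0,0,0,0,0,0],[1,0,0,0,0,0,0],[1,0,0,0,0,0,0]]]}}

```text
time_s: 5.45
tool_pos: [0.5452, -0.2329, 0.1518]
ee_rot: [1.518, 2.105, -0.549]
ft_force: [0.2, 0.0, -0.1]
opening: 0.0909
grip_force: 0.0
```

```bash
python3 - <<'E'
from h import *
st()
R=tool(11.5,-1,40); z=R.as_matrix()[:,2]; g=np.array([.557,-.315,.033])
rows([g+.019*z-.08*z,g+.019*z-.04*z, g+.019*z],[R]*3)
E
```

```text
{'time_s': 5.45, 'joints': [-0.198, 0.265, 2.159, -1.019, 0.683, 0.289], 'tool_pos': [0.545, -0.233, 0.152], 'ee_rot': [1.518, 2.105, -0.549], 'ft_force': [0.162, 0.041, -0.078], 'ft_torque': [0.272, 0.131, -0.036], 'opening': 0.091, 'grip_force': 0.0}
[0.9, -0.6, 8.4] [2.0, -3.3, 6.2]
[0.7, -0.8, 12.4] [2.0, -3.3, 6.2]
[0.4, -0.9, 16.3] [2.0, -3.3, 6.2]
```

{"op": "step_arm", "data": {"deltas": [[[1,0.9,-0.6,2,0.7,-1.1,2],[1,0.9,-0.6,5,1.4,-2.2,4],[1,0.9,-0.6,8.4,2,-3.3,6.2],[1,0.9,-0.6,8.4,2,-3.3,6.2],[1,0.9,-0.6,8.4,2,-3.3,6.2]]]}}

```text
time_s: 5.95
tool_pos: [0.5615, -0.2678, 0.1033]
ee_rot: [1.663, 2.01, -0.582]
ft_force: [-0.1, 0.7, -0.1]
opening: 0.0911
grip_force: 0.0
```

```bash
python3 - <<'E'
from h import *
st()
R=tool(11.5,-1,40); z=R.as_matrix()[:,2]; g=np.array([.557,-.315,.033])
rows([g+.019*z-.04*z, g+.019*z],[R]*3)
E
```

```text
{'time_s': 5.95, 'joints': [-0.242, 0.404, 2.087, -1.061, 0.687, 0.432], 'tool_pos': [0.562, -0.268, 0.103], 'ee_rot': [1.663, 2.01, -0.582], 'ft_force': [-0.056, 0.673, -0.122], 'ft_torque': [0.307, 0.015, -0.033], 'opening': 0.091, 'grip_force': 0.0}
[0.7, -1.2, 6.3] [-2.1, -3.4, 0.0]
[0.4, -1.0, 10.3] [-2.1, -3.4, 0.0]
```

```bash
python3 - <<'E'
from h import *
R=tool(11.5,-1,32); z=R.as_matrix()[:,2]; g=np.array([.557,-.315,.033])
print(g+.019*z,R.as_rotvec())
rows([g+.019*z-.07*z,g+.019*z-.04*z, g+.019*z],[R]*3)
E
```

```text
[ 0.55900733 -0.32486634  0.01688709] [ 1.68794962  2.06594714 -0.48401176]
[0.1, -1.3, 3.3] [-2.1, 4.6, -0.1]
[0.4, -1.2, 6.3] [-2.1, 4.6, -0.1]
[0.7, -1.0, 10.3] [-2.1, 4.6, -0.1]
```

{"op": "step_arm", "data": {"deltas": [[[1,0,-0.6,0,-1,2.3,0],[1,0.1,-1.3,1,-2.1,4.6,0],[1,0.1,-1.3,2,-2.1,4.6,0],[1,0.1,-1.3,3.3,-2.1,4.6,0],[1,0.1,-1.3,3.3,-2.1,4.6,0]]]}}

```text
time_s: 6.45
tool_pos: [0.5509, -0.289, 0.0749]
ee_rot: [1.691, 2.065, -0.484]
ft_force: [-0.5, 0.3, -0.5]
opening: 0.0909
grip_force: 0.0
```

```bash
python3 - <<'E'
from h import *
st()
R=tool(11.5,-1,32); z=R.as_matrix()[:,2]; g=np.array([.557,-.315,.033])
rows([g+.019*z-.04*z, g+.019*z],[R]*3)
E
```

```text
{'time_s': 6.45, 'joints': [-0.321, 0.427, 2.099, -1.03, 0.566, 0.359], 'tool_pos': [0.551, -0.289, 0.075], 'ee_rot': [1.691, 2.065, -0.484], 'ft_force': [-0.533, 0.315, -0.512], 'ft_torque': [0.22, 0.106, -0.013], 'opening': 0.091, 'grip_force': 0.0}
[-0.0, 0.1, 2.9] [-0.1, -0.0, -0.1]
[-0.0, 0.1, 6.9] [-0.1, -0.0, -0.1]
```

{"op": "step_arm", "data": {"deltas": [[[1,0,0,2,0,0,0],[1,0,0,4,0,0,0],[1,0,0,5.5,0,0,0],[1,0,0,6.8,0,0,0],[1,0,0,6.8,0,0,0],[-1,0,0,6.8,0,0,0],[-1,0,0,6.8,0,0,0],[-1,0,0,6.8,0,0,0],[-1,0,0,6.8,0,0,0],[-1,0,0,6.8,0,0,0]]], "newtons": 30}}

```text
time_s: 7.45
tool_pos: [0.5642, -0.3232, 0.0289]
ee_rot: [1.714, 2.084, -0.48]
ft_force: [-5.5, -2.0, 5.0]
opening: 0.054
grip_force: 3.8
```

```bash
python3 - <<'E'
from h import *
st()
E
```

```text
{'time_s': 7.45, 'joints': [-0.377, 0.537, 2.035, -1.062, 0.519, 0.361], 'tool_pos': [0.564, -0.323, 0.029], 'ee_rot': [1.714, 2.084, -0.48], 'ft_force': [-5.539, -1.992, 5.048], 'ft_torque': [-0.392, 0.932, -0.511], 'opening': 0.054, 'grip_force': 3.789}
```

{"op": "step_arm", "data": {"deltas": [[[-1,0,0,0,0,0,0],[-1,0,0,0,0,0,0]]], "newtons": 35}}

```text
time_s: 7.65
tool_pos: [0.5643, -0.3232, 0.0289]
ee_rot: [1.714, 2.083, -0.479]
ft_force: [-5.9, -0.3, 5.4]
opening: 0.0539
grip_force: 35.0
```

```bash
python3 - <<'E'
from h import *
s=st(); R=Ro.from_rotvec(s['ee_rot']); M=R.as_matrix(); print(M.round(3))
l=np.array([np.cos(np.radians(101.6)),np.sin(np.radians(101.6)),0]); lt=M.T@l; print('lid in tool',lt.round(3)); np.save('lt.npy',lt)
p=np.array(s['tool_pos'])
rows([p+[0,0,.05],p+[0,0,.10],p+[0,0,.15]],[R,tool(11.5,-1,16),tool(11.5,-1,0)])
E
```

```text
{'time_s': 7.65, 'joints': [-0.377, 0.537, 2.035, -1.062, 0.519, 0.361], 'tool_pos': [0.564, -0.323, 0.029], 'ee_rot': [1.714, 2.083, -0.479], 'ft_force': [-5.926, -0.342, 5.42], 'ft_torque': [-0.306, 0.925, -0.565], 'opening': 0.054, 'grip_force': 34.967}
[[-0.169  0.982  0.087]
 [ 0.845  0.19  -0.5  ]
 [-0.507 -0.011 -0.862]]
lid in tool [ 0.862 -0.011 -0.507]
[-2.5, -0.1, -4.3] [0.0, 0.0, 0.0]
[-5.1, -0.1, -8.6] [-0.8, 14.5, -0.3]
[-7.6, -0.2, -12.9] [-0.8, 30.5, -0.4]
```

{"op": "step_arm", "data": {"deltas": [[[-1,-0.8,0,-1.4,0,0,0],[-1,-1.7,0,-2.9,0,0,0],[-1,-2.5,-0.1,-4.3,0,4,0],[-1,-3.4,-0.1,-5.7,-0.2,9,0],[-1,-4.2,-0.1,-7.2,-0.4,14.5,-0.2],[-1,-5.1,-0.1,-8.6,-0.6,20,-0.3],[-1,-6.3,-0.1,-10.7,-0.8,25,-0.4],[-1,-7.6,-0.2,-12.9,-0.8,30.5,-0.4],[-1,-7.6,-0.2,-12.9,-0.8,30.5,-0.4]]]}}

```text
time_s: 8.55
tool_pos: [0.5662, -0.3255, 0.1817]
ee_rot: [1.985, 2.429, 0.006]
ft_force: [0.3, -0.4, -4.5]
opening: 0.0539
grip_force: 34.9
```

```bash
python3 - <<'E'
from h import *
st()
cam('scene','pics/s3.png')
p=np.array([.60,-.33,.17]); phi=np.degrees(np.arctan2(p[1],p[0]))
yf=phi-90; print(phi)
rows([p]*3,[tool(11.5-65,1,0),tool(yf,1,0),tool(yf,1,30)])
E
```

```text
{'time_s': 8.55, 'joints': [-0.559, 0.343, 1.852, 0.004, 0.942, -0.762], 'tool_pos': [0.566, -0.326, 0.182], 'ee_rot': [1.985, 2.429, 0.006], 'ft_force': [0.348, -0.431, -4.498], 'ft_torque': [-0.194, -0.032, 0.047], 'opening': 0.054, 'grip_force': 34.947}
-28.810793742973065
[-1.2, 3.3, 0.9] [0.3, 0.0, 65.0]
[-1.2, 3.3, 0.9] [0.3, -0.2, 130.3]
[-1.2, 3.3, 0.9] [-33.7, 15.6, 126.8]
```

View pics/s3.png

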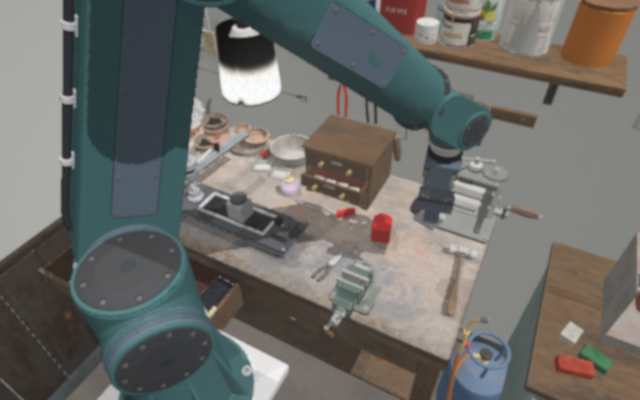

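The canister is held in the gripper at (440,190) in the scene view, and the rolling mill sits just behind it at (475,200). I'll pull back a little before yawing.

{"op": "step_arm", "data": {"deltas": [[[-1,2,-0.8,0,0,0,0],[-1,4,-1.6,0,0,0,8],[-1,6,-2.4,0,0,0,16],[-1,6,-2.4,0,0,0,24],[-1,6,-2.4,0,0,0,32],[-1,6,-2.4,0,0,0,40],[-1,6,-2.4,0,0,0,48],[-1,6,-2.4,0,0,0,56],[-1,6,-2.4,0,0,0,64],[-1,6,-2.4,0,0,0,72]]]}}

```text
time_s: 9.6
tool_pos: [0.5277, -0.2682, 0.176]
ee_rot: [-3.039, -0.794, 0.001]
ft_force: [-0.4, 0.3, -4.7]
opening: 0.0539
grip_force: 34.9
```

{"op": "step_arm", "data": {"deltas": [[[-1,0,0,0,0,0,8],[-1,0,0,0,0,0,16],[-1,0,0,0,0,0,24],[-1,0,0,0,0,0,32],[-1,0,0,0,0,0,40],[-1,0,0,0,0,0,48],[-1,0,0,0,0,0,56],[-1,0,0,0,0,0,58],[-1,0,0,0,0,0,58]]]}}

```text
time_s: 10.5
tool_pos: [0.5278, -0.2683, 0.1763]
ee_rot: [-3.045, 0.771, 0.001]
ft_force: [-0.2, -0.0, -4.2]
opening: 0.0537
grip_force: 34.9
```

```bash
python3 - <<'E'
from h import *
s=st(); lt=np.load('lt.npy')
phi=-28.; yf=phi-90
R=tool(yf,1,59.5); print('lid',R.apply(lt).round(3))
# grasp point to base: canister mid approx at lying axis; mid-of-canister in tool
Rg=tool(11.5,-1,30.5); mid=np.linalg.inv(Rg.as_matrix())@(np.array([.5563,-.3124,.027])-np.array([.5642,-.3232,.0289])); print('mid in tool',mid.round(4))
for p in [np.array([.55,-.29,.16])]:
    print('mid world',p+R.apply(mid))
    rows([p]*4,[tool(yf,1,t) for t in (15,30,45,59.5)])
E
```

```text
{'time_s': 10.5, 'joints': [-0.51, 0.261, 1.975, -0.0, 0.907, 1.557], 'tool_pos': [0.528, -0.268, 0.176], 'ee_rot': [-3.045, 0.771, 0.001], 'ft_force': [-0.216, -0.008, -4.231], 'ft_torque': [0.022, 0.185, 0.025], 'opening': 0.054, 'grip_force': 34.948}
lid [0.006 0.01  1.   ]
mid in tool [ 0.0114 -0.0056 -0.0045]
mid world [ 0.55430112 -0.28595788  0.17215819]
[3.0, 0.9, 1.6] [0.1, 15.0, -0.4]
[3.0, 0.9, 1.6] [0.1, 30.0, -0.4]
[3.0, 0.9, 1.6] [0.2, 45.0, -0.4]
[3.0, 0.9, 1.6] [0.2, 59.5, -0.4]
```

{"op": "step_arm", "data": {"deltas": [[[-1,0.5,0,0,0,8,0],[-1,1,0.5,0,0,16,-0.4],[-1,2,0.9,0,0,24,-0.4],[-1,3,0.9,0,0,32,-0.4],[-1,3,0.9,0,0,40,-0.4],[-1,3,0.9,0,0.2,48,-0.4],[-1,3,0.9,0,0.2,56,-0.4],[-1,3,0.9,0,0.2,59.5,-0.4],[-1,3,0.9,0,0.2,59.5,-0.4]]]}}

```text
time_s: 11.4
tool_pos: [0.543, -0.2851, 0.1966]
ee_rot: [-2.897, 0.613, -1.037]
ft_force: [0.7, 0.8, -4.6]
opening: 0.0537
grip_force: 35.0
```

```bash
python3 - <<'E'
from h import *
s=st(); lt=np.load('lt.npy'); R=Ro.from_rotvec(s['ee_rot'])
mid=np.array([.0114,-.0056,-.0045]); print('lid',R.apply(lt).round(3),'mid',s['tool_pos']+R.apply(mid))
cam('scene','pics/s4.png')
im=cv2.imread('pics/s4.png'); cv2.imwrite('pics/s4c.png',cv2.resize(im[130:330,280:520],None,fx=2.5,fy=2.5,interpolation=cv2.INTER_CUBIC))
E
```

```text
{'time_s': 11.4, 'joints': [-0.637, 0.108, 2.255, 1.066, 0.305, 0.392], 'tool_pos': [0.543, -0.285, 0.197], 'ee_rot': [-2.897, 0.613, -1.037], 'ft_force': [0.72, 0.76, -4.605], 'ft_torque': [0.284, 1.051, 0.002], 'opening': 0.054, 'grip_force': 34.959}
lid [ 0.302 -0.238  0.923] mid [ 0.55029191 -0.28344709  0.20776416]
```

View pics/s4c.png

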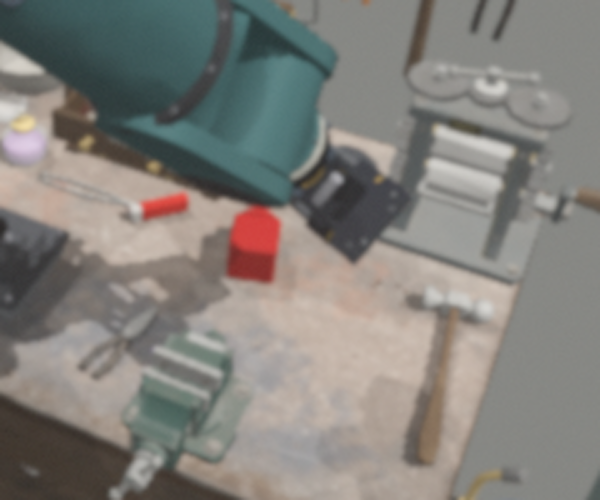

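The gripper at (350,200) in the crop stalled on wrist limits partway through the outward pitch. I'll undo that and instead tilt leftward, where joint 4 has room.

```bash
python3 - <<'E'
from h import *
s=env.state(); p=[.53,-.26,.2]; R0=Ro.from_rotvec(s['ee_rot']); T=tool(-118,1,0)
from scipy.spatial.transform import Slerp
S=Slerp([0,1],Ro.concatenate([R0,T])); 
rows([np.array(s['tool_pos'])*(1-a)+np.array(p)*a for a in np.linspace(0,1,8)[1:]],[S(a) for a in np.linspace(0,1,8)[1:]])
E
```

```text
[-0.2, -0.3, -0.2] [-1.4, -5.4, 0.6]
[-0.4, -0.5, -0.4] [-2.8, -10.7, 1.2]
[-0.6, -0.8, -0.6] [-4.2, -16.1, 1.7]
[-0.8, -1.1, -0.8] [-5.6, -21.4, 2.3]
[-1.0, -1.3, -1.1] [-6.9, -26.8, 2.9]
[-1.2, -1.6, -1.3] [-8.3, -32.1, 3.5]
[-1.4, -1.8, -1.5] [-9.7, -37.5, 4.0]
```

{"op": "step_arm", "data": {"deltas": [[[-1,-0.3,-0.4,-0.3,-2.1,-8,0.9],[-1,-0.6,-0.8,-0.6,-4.2,-16,1.7],[-1,-0.9,-1.2,-0.9,-6.2,-24,2.6],[-1,-1.2,-1.6,-1.3,-8.3,-32.1,3.5],[-1,-1.4,-1.8,-1.5,-9.7,-37.5,4],[-1,-1.4,-1.8,-1.5,-9.7,-37.5,4],[-1,-1.4,-1.8,-1.5,-9.7,-37.5,4]]]}}

```text
time_s: 12.15
tool_pos: [0.5325, -0.2638, 0.2043]
ee_rot: [3.039, -0.765, -0.008]
ft_force: [0.0, 0.1, -5.1]
opening: 0.0536
grip_force: 35.0
```

{"op": "step_arm", "data": {"deltas": [[[-1,0,0,0,0,0,-8],[-1,0,0,0,0,0,-16],[-1,0,0,0,0,0,-24],[-1,0,0,0,0,0,-32],[-1,0,0,0,0,0,-40],[-1,0,0,0,0,0,-48],[-1,0,0,0,0,0,-56],[-1,0,0,0,0,0,-64],[-1,0,0,0,0,0,-72],[-1,0,0,0,0,0,-80]]]}}

```text
time_s: 13.15
tool_pos: [0.5309, -0.2632, 0.2032]
ee_rot: [2.819, 1.378, -0.008]
ft_force: [-0.4, 0.1, -4.7]
opening: 0.0541
grip_force: 35.0
```

```bash
python3 - <<'E'
from h import *
s=st(); lt=np.load('lt.npy'); mid=np.array([.0114,-.0056,-.0045])
p=np.array([.55,-.26,.18])
rows([p]*4,[tool(-20,1,t) for t in (15,30,45,59.5)])
R=tool(-20,1,59.5); print('lid',R.apply(lt).round(3),'mid-tcp',R.apply(mid).round(4))
E
```

```text
{'time_s': 13.15, 'joints': [-0.497, 0.226, 1.961, -0.008, 0.954, 0.17], 'tool_pos': [0.531, -0.263, 0.203], 'ee_rot': [2.819, 1.378, -0.008], 'ft_force': [-0.358, 0.108, -4.726], 'ft_torque': [-0.061, 0.144, 0.048], 'opening': 0.054, 'grip_force': 34.951}
[1.4, 1.3, 2.3] [2.4, 15.3, -17.8]
[1.4, 1.3, 2.3] [4.7, 30.1, -17.5]
[1.4, 1.3, 2.3] [7.0, 45.0, -17.0]
[1.4, 1.3, 2.3] [9.3, 59.4, -16.3]
lid [-0.011  0.004  1.   ] mid-tcp [-0.0046  0.0037  0.0121]
```

{"op": "step_arm", "data": {"deltas": [[[-1,0.5,0.4,0,0.5,4,-6],[-1,1,0.8,0,1,8,-12],[-1,1.4,1.3,0,2.4,15.3,-17.8],[-1,1.4,1.3,0,3.6,23,-17.6],[-1,1.4,1.3,0,4.7,30.1,-17.5],[-1,1.4,1.3,0,6,38,-17.2],[-1,1.4,1.3,0,7,45,-17],[-1,1.4,1.3,0,8.3,53,-16.6],[-1,1.4,1.3,0,9.3,59.4,-16.3],[-1,1.4,1.3,0,9.3,59.4,-16.3]]]}}

```text
time_s: 14.15
tool_pos: [0.5482, -0.2596, 0.2]
ee_rot: [-1.903, -1.319, -1.085]
ft_force: [0.2, 1.0, -5.2]
opening: 0.0537
grip_force: 35.0
```

```bash
python3 - <<'E'
from h import *
s=st(); lt=np.load('lt.npy'); mid=np.array([.0114,-.0056,-.0045]); R=Ro.from_rotvec(s['ee_rot'])
print('lid',R.apply(lt).round(3)); m=s['tool_pos']+R.apply(mid); print('mid',m)
p=s['tool_pos']+np.array([.56,-.27,.042])-m
rows([p+[0,0,.05],p],[tool(-20,1,59.5)]*2)
cam('scene','pics/s5.png'); cam('top','pics/t5.png')
im=cv2.imread('pics/s5.png')[130:330,300:520]; im2=cv2.imread('pics/t5.png')[130:260,310:470]
cv2.imwrite('pics/s5c.png',np.hstack([cv2.resize(im,(440,400)),cv2.resize(im2,(360,400))]))
E
```

```text
{'time_s': 14.15, 'joints': [-0.83, 0.524, 1.841, 0.876, 1.492, -0.887], 'tool_pos': [0.548, -0.26, 0.2], 'ee_rot': [-1.903, -1.319, -1.085], 'ft_force': [0.225, 1.01, -5.172], 'ft_torque': [-1.286, 0.535, 0.031], 'opening': 0.054, 'grip_force': 34.962}
lid [-0.003 -0.003  1.   ]
mid [ 0.54370358 -0.25591346  0.21216924]
[-10.7, 2.1, 5.4] [-0.0, -0.3, -0.6]
[-15.1, 2.2, 7.9] [-0.0, -0.3, -0.6]
```

View pics/s5c.png

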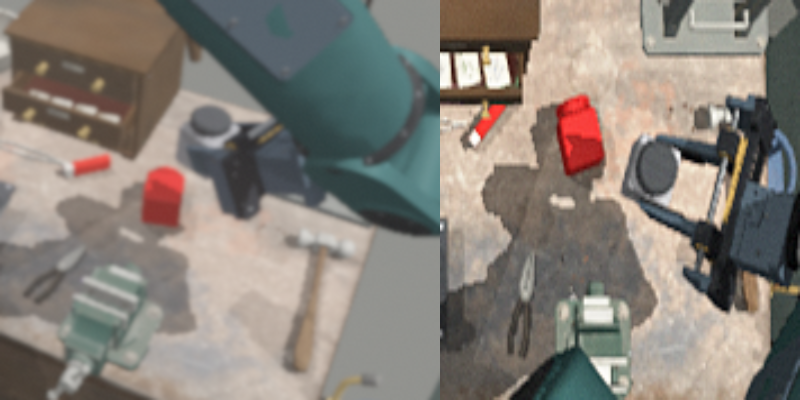

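The canister is upright and lid up in the fingers, at (655,165) in the right half. I'll lower it beside the red look-alike.

{"op": "step_arm", "data": {"deltas": [[[-1,-3,0.6,1.5,0,0,0],[-1,-6,1.2,3,0,0,0],[-1,-8.5,1.7,4.2,0,-0.3,-0.6],[-1,-10.7,2.1,5.4,0,-0.3,-0.6],[-1,-12,2.1,6.1,0,-0.3,-0.6],[-1,-13.2,2.2,6.8,0,-0.3,-0.6],[-1,-14.2,2.2,7.4,0,-0.3,-0.6],[-1,-15.1,2.2,7.9,0,-0.3,-0.6],[-1,-15.1,2.2,7.9,0,-0.3,-0.6]]]}}

```text
time_s: 15.15
tool_pos: [0.5683, -0.274, 0.0328]
ee_rot: [-1.901, -1.339, -1.095]
ft_force: [0.3, 0.1, -4.5]
opening: 0.054
grip_force: 35.0
```

```bash
python3 - <<'E'
from h import *
s=st(); lt=np.load('lt.npy'); mid=np.array([.0114,-.0056,-.0045]); R=Ro.from_rotvec(s['ee_rot'])
print('lid',R.apply(lt).round(3)); m=s['tool_pos']+R.apply(mid); print('mid',m)
p=s['tool_pos']
rows([p-np.array([0,0,d]) for d in (.002,.004,.006,.008,.010)],[R]*5)
c=cam('top'); W=c['W'];Z=W[...,2]
m=(abs(W[...,0]-.56)<.04)&(abs(W[...,1]+.27)<.04)&(Z>.06)
print('lid z',np.median(Z[m]),W[m].mean(0))
E
```

```text
{'time_s': 15.15, 'joints': [-0.822, 0.809, 1.757, 0.906, 1.356, -1.061], 'tool_pos': [0.568, -0.274, 0.033], 'ee_rot': [-1.901, -1.339, -1.095], 'ft_force': [0.344, 0.106, -4.542], 'ft_torque': [-1.256, 0.513, 0.035], 'opening': 0.054, 'grip_force': 34.962}
lid [-0.019  0.007  1.   ]
mid [ 0.56360046 -0.27029912  0.04482481]
[-0.2, -0.0, 0.1] [0.0, 0.0, 0.0]
[-0.3, -0.0, 0.2] [0.0, 0.0, 0.0]
[-0.5, -0.0, 0.3] [0.0, 0.0, 0.0]
[-0.7, -0.0, 0.4] [0.0, 0.0, 0.0]
[-0.9, -0.0, 0.5] [0.0, 0.0, 0.0]
lid z 0.07739353156286059 [ 0.56906277 -0.27115949  0.0744626 ]
```

{"op": "step_arm", "data": {"deltas": [[[-1,-0.2,0,0.1,0,0,0],[-1,-0.3,0,0.2,0,0,0],[-1,-0.4,0,0.25,0,0,0],[-1,-0.4,0,0.25,0,0,0]]]}}

```text
time_s: 15.6
tool_pos: [0.5688, -0.2743, 0.0291]
ee_rot: [-1.901, -1.34, -1.096]
ft_force: [-0.4, 0.7, -4.4]
opening: 0.0539
grip_force: 35.0
```

{"op": "step_arm", "data": {"deltas": [[[-1,-0.1,0,0.05,0,0,0],[-1,-0.2,0,0.1,0,0,0],[-1,-0.2,0,0.1,0,0,0]]]}}

```text
time_s: 15.9
tool_pos: [0.5687, -0.2744, 0.0266]
ee_rot: [-1.901, -1.34, -1.096]
ft_force: [0.6, -0.6, -4.9]
opening: 0.0536
grip_force: 35.0
```

{"op": "step_arm", "data": {"deltas": [[[-1,-0.1,0,0.05,0,0,0],[-1,-0.2,0,0.1,0,0,0],[-1,-0.2,0,0.1,0,0,0]]]}}

```text
time_s: 16.2
tool_pos: [0.5689, -0.2745, 0.026]
ee_rot: [-1.898, -1.339, -1.098]
ft_force: [-5.7, -1.1, 12.2]
opening: 0.054
grip_force: 35.0
```

{"op": "step_arm", "data": {"deltas": [[[0.3,0.1,0,0,0,0,0],[0.7,0.1,0,0,0,0,0],[0.7,0.1,0,0,0,0,0],[0.7,0.1,0,0,0,0,0],[0.7,0.1,0,-2,0,0,0],[0.7,0.1,0,-4,0,0,0],[0.7,0.1,0,-7,0,0,0],[0.7,0.1,0,-10,0,0,0],[0.7,0.1,0,-13,0,0,0],[0.7,0.1,0,-13,0,0,0]]]}}

```text
time_s: 17.2
tool_pos: [0.5296, -0.3843, 0.0942]
ee_rot: [-1.906, -1.342, -1.099]
ft_force: [0.1, -0.1, 0.6]
opening: 0.0776
grip_force: 0.0
```

```bash
python3 - <<'E'
from h import *
s=st()
c=cam('top','pics/t6.png'); W=c['W'];Z=W[...,2]
m=(abs(W[...,0]-.56)<.06)&(abs(W[...,1]+.27)<.05)&(Z>.067)&(Z<.085)
print('lid z',np.median(Z[m]),cv2.minEnclosingCircle(W[m][:,:2].astype(np.float32)))
m=(abs(W[...,0]-.56)<.06)&(abs(W[...,1]+.27)<.05)&(Z>.05)&(Z<.064)
print('shoulder',cv2.minAreaRect(W[m][:,:2].astype(np.float32)),m.sum())
# next: vertical above
p=[.56,-.27,.25]; rows([p],[tool(-20,1,0)])
im=cv2.imread('pics/t6.png')[130:260,310:470]; cv2.imwrite('pics/t6c.png',cv2.resize(im,(640,520)))
E
```

```text
{'time_s': 17.2, 'joints': [-0.961, 0.77, 1.654, 0.791, 1.507, -1.013], 'tool_pos': [0.53, -0.384, 0.094], 'ee_rot': [-1.906, -1.342, -1.099], 'ft_force': [0.094, -0.148, 0.633], 'ft_torque': [-0.543, 0.235, 0.039], 'opening': 0.078, 'grip_force': 0.0}
lid z 0.07251228640480868 ((0.5702887773513794, -0.27263107895851135), 0.02446635067462921)
shoulder ((0.5733016729354858, -0.2582693099975586), (0.08366402238607407, 0.05357569083571434), 74.01118469238281) 100
[19.4, -0.8, 2.0] [0.7, -59.4, 0.3]
```

View pics/t6c.png

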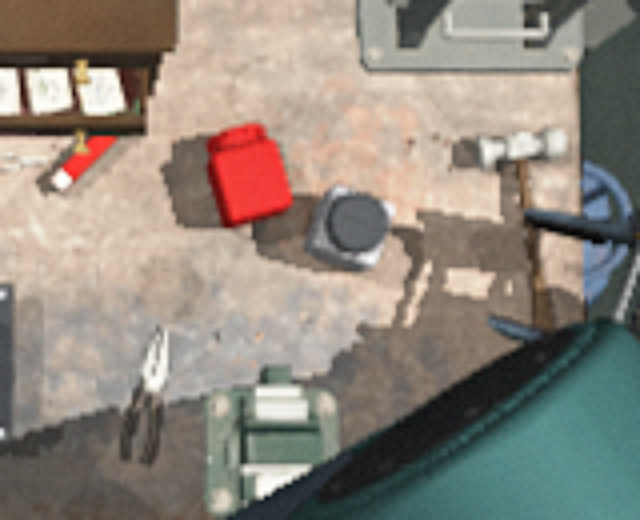

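The canister stands upright on its own at (358,225) in the crop, with a gap to the red one.

```bash
python3 - <<'E'
from h import *
s=st(); p0=np.array(s['tool_pos'])
P=[p0+[0,0,.05],p0+[0,0,.09],[.54,-.35,.2],[.555,-.31,.2],[.57,-.2726,.19],[.57,-.2726,.19],[.57,-.2726,.17]]
rows(P,[tool(-20,1,t) for t in (51,43,35,26,17,9,0)])
E
```

```text
{'time_s': 17.25, 'joints': [-0.959, 0.771, 1.657, 0.792, 1.505, -1.014], 'tool_pos': [0.53, -0.382, 0.093], 'ee_rot': [-1.904, -1.341, -1.098], 'ft_force': [-0.182, -0.128, 0.137], 'ft_torque': [-0.563, 0.264, 0.014], 'opening': 0.078, 'grip_force': 0.0}
[4.3, 0.1, -2.5] [0.5, -8.4, 0.5]
[7.7, 0.1, -4.6] [0.5, -16.4, 0.5]
[10.9, -0.0, -2.5] [0.6, -24.4, 0.5]
[13.1, 0.0, 1.1] [0.6, -33.4, 0.4]
[14.3, 0.1, 5.1] [0.6, -42.4, 0.4]
[14.3, 0.1, 5.1] [0.7, -50.4, 0.3]
[12.6, 0.1, 6.1] [0.7, -59.4, 0.3]
```

{"op": "step_arm", "data": {"deltas": [[[1,4.3,0.1,-2.5,0.5,-8,0.4],[1,7.7,0.1,-4.6,0.5,-16.4,0.4],[1,10.9,0,-2.5,0.6,-24.4,0.4],[1,13.1,0,1.1,0.6,-33,0.4],[1,14.3,0.1,5.1,0.6,-41,0.4],[1,14.3,0.1,5.1,0.7,-49,0.3],[1,12.6,0.1,6.1,0.7,-57,0.3],[1,12.6,0.1,6.1,0.7,-59.4,0.3],[1,12.6,0.1,6.1,0.7,-59.4,0.3]]]}}

```text
time_s: 18.15
tool_pos: [0.5699, -0.2681, 0.1685]
ee_rot: [-2.566, -1.805, 0.001]
ft_force: [-0.0, -0.2, 0.0]
opening: 0.091
grip_force: 0.0
```

```bash
python3 - <<'E'
from h import *
s=st(); rows([[.57,-.2726,.022]],[tool(-20,1,0)])
E
```

```text
{'time_s': 18.15, 'joints': [-0.477, 0.329, 1.9, 0.002, 0.917, -0.134], 'tool_pos': [0.57, -0.268, 0.169], 'ee_rot': [-2.566, -1.805, 0.001], 'ft_force': [-0.023, -0.211, 0.011], 'ft_torque': [-0.153, 0.06, 0.036], 'opening': 0.091, 'grip_force': 0.0}
[-0.5, 0.2, 14.7] [-0.2, -0.1, 0.3]
```

{"op": "step_arm", "data": {"deltas": [[[1,-0.4,0.1,3,0,0,0],[1,-0.4,0.1,7,0,0,0],[1,-0.4,0.1,10.5,0,0,0],[1,-0.4,0.1,13,0,0,0],[1,-0.4,0.1,14.5,0,0,0],[1,-0.4,0.1,14.5,0,0,0],[-1,-0.4,0.1,14.5,0,0,0],[-1,-0.4,0.1,14.5,0,0,0],[-1,-0.4,0.1,14.5,0,0,0],[-1,-0.4,0.1,14.5,0,0,0]]], "newtons": 35}}

```text
time_s: 19.15
tool_pos: [0.5698, -0.2736, 0.0249]
ee_rot: [-2.569, -1.803, -0.002]
ft_force: [0.4, 0.2, 0.5]
opening: 0.0618
grip_force: 0.0
```

{"op": "step_arm", "data": {"deltas": [[[-1,0,0,0,0,0,0],[-1,0,0,0,0,0,0]]]}}

```text
time_s: 19.35
tool_pos: [0.5696, -0.2735, 0.0245]
ee_rot: [-2.569, -1.803, -0.001]
ft_force: [-1.8, 0.7, 7.0]
opening: 0.0532
grip_force: 34.9
```

```bash
python3 - <<'E'
from h import *
s=st(); p=np.array(s['tool_pos'])
rows([p+[0,0,.13],[.51,-.10,.17],[.4635,.120,.17],[.4635,.120,.07]],[tool(-20,1,0),tool(-10,1,0),tool(0,1,0),tool(0,1,0)])
E
```

```text
{'time_s': 19.35, 'joints': [-0.486, 0.544, 1.919, 0.004, 0.681, -0.141], 'tool_pos': [0.57, -0.274, 0.025], 'ee_rot': [-2.569, -1.803, -0.001], 'ft_force': [-1.833, 0.738, 6.997], 'ft_torque': [0.018, 0.272, -0.083], 'opening': 0.053, 'grip_force': 34.918}
[0.0, -0.0, -13.0] [-0.1, -0.1, 0.1]
[14.3, -11.5, -14.5] [-0.1, -0.2, -9.9]
[33.4, -23.4, -14.4] [-0.1, -0.2, -19.9]
[33.4, -23.4, -4.4] [-0.1, -0.2, -19.9]
```

{"op": "step_arm", "data": {"deltas": [[[-1,0,0,-3,0,0,0],[-1,0,0,-7,0,0,0],[-1,1,-0.8,-11,0,0,0],[-1,4,-3,-14,0,0,-2],[-1,8,-6,-14.5,0,0,-5],[-1,12,-9.3,-14.5,0,0,-8],[-1,16,-12,-14.5,0,0,-11],[-1,20,-14.5,-14.5,0,0,-14],[-1,24,-17,-14.5,0,0,-17],[-1,27.5,-19.5,-14.5,0,0,-19.9]]]}}

```text
time_s: 20.35
tool_pos: [0.4786, 0.0528, 0.1701]
ee_rot: [-2.216, -2.222, -0.002]
ft_force: [0.5, 0.4, -4.3]
opening: 0.0538
grip_force: 34.9
```

```bash
python3 - <<'E'
from h import *
s=st(); p=np.array(s['tool_pos'])
rows([[.4635,.120,.17],[.4635,.120,.07]],[tool(0,1,0),tool(0,1,0)])
E
```

```text
{'time_s': 20.35, 'joints': [0.06, 0.096, 2.191, 0.005, 0.857, 0.054], 'tool_pos': [0.479, 0.053, 0.17], 'ee_rot': [-2.216, -2.222, -0.002], 'ft_force': [0.542, 0.41, -4.345], 'ft_torque': [-0.085, -0.033, 0.004], 'opening': 0.054, 'grip_force': 34.904}
[6.7, -1.5, 0.0] [-0.1, -0.2, 0.2]
[6.7, -1.5, 10.0] [-0.1, -0.2, 0.2]
```

{"op": "step_arm", "data": {"deltas": [[[-1,2,-0.4,0,0,0,0],[-1,4,-0.8,0,0,0,0],[-1,6,-1.2,0,0,0,0],[-1,6,-1.2,0,0,0,0],[-1,6,-1.2,0,0,0,0]]]}}

```text
time_s: 20.85
tool_pos: [0.4672, 0.1111, 0.1702]
ee_rot: [-2.217, -2.221, -0.001]
ft_force: [-0.5, -0.3, -4.2]
opening: 0.0542
grip_force: 34.9
```

```bash
python3 - <<'E'
from h import *
s=st(); p=np.array(s['tool_pos'])
c=cam('top'); W=c['W'];Z=W[...,2]
m=(abs(W[...,0]-.46)<.05)&(W[...,1]>.15)&(W[...,1]<.23)&(Z>.105)&(Z<.12); print('lid0',W[m].mean(0) if m.any() else None,m.sum())
m=(abs(W[...,0]-.46)<.05)&(abs(W[...,1]-.12)<.04)&(Z>.17)&(Z<.24); print('?',m.sum())
rows([[.4635,.120,.17],[.4635,.120,.07]],[tool(0,1,0),tool(0,1,0)])
E
```

```text
{'time_s': 20.85, 'joints': [0.183, 0.094, 2.193, 0.005, 0.857, 0.178], 'tool_pos': [0.467, 0.111, 0.17], 'ee_rot': [-2.217, -2.221, -0.001], 'ft_force': [-0.507, -0.29, -4.235], 'ft_torque': [-0.142, 0.01, 0.063], 'opening': 0.054, 'grip_force': 34.905}
lid0 None 0
? 0
[0.9, -0.4, 0.0] [-0.1, -0.2, 0.0]
[0.9, -0.4, 10.0] [-0.1, -0.2, 0.0]
```

{"op": "step_arm", "data": {"deltas": [[[-1,0.9,-0.4,0,0,0,0],[-1,0.9,-0.4,0,0,0,0],[-1,0.9,-0.4,3,0,0,0],[-1,0.9,-0.4,6,0,0,0],[-1,0.9,-0.4,8.5,0,0,0],[-1,0.9,-0.4,9.8,0,0,0],[-1,0.9,-0.4,10.2,0,0,0],[-1,0.9,-0.4,10.2,0,0,0]]]}}

```text
time_s: 21.7
tool_pos: [0.4637, 0.1203, 0.0686]
ee_rot: [-2.219, -2.219, -0.002]
ft_force: [0.5, 0.5, -4.2]
opening: 0.054
grip_force: 34.9
```

{"op": "step_arm", "data": {"deltas": [[[-1,0,0,0.15,0,0,0],[-1,0,0,0.3,0,0,0],[-1,0,0,0.3,0,0,0]]]}}

```text
time_s: 22.0
tool_pos: [0.4638, 0.1204, 0.0659]
ee_rot: [-2.219, -2.22, -0.003]
ft_force: [0.6, -1.0, -4.7]
opening: 0.0539
grip_force: 34.9
```

{"op": "step_arm", "data": {"deltas": [[[-1,0,0,0.1,0,0,0],[-1,0,0,0.2,0,0,0],[-1,0,0,0.2,0,0,0]]]}}

```text
time_s: 22.3
tool_pos: [0.4637, 0.1204, 0.0644]
ee_rot: [-2.219, -2.219, -0.002]
ft_force: [-7.4, -1.3, 19.1]
opening: 0.0537
grip_force: 34.9
```

{"op": "step_arm", "data": {"deltas": [[[-1,0,0,-0.1,0,0,0],[0.7,0,0,-0.1,0,0,0],[0.7,0,0,-0.1,0,0,0],[0.7,0,0,-0.1,0,0,0],[0.7,0,0,-0.1,0,0,0],[0.7,0,0,-3,0,0,0],[0.7,0,0,-7,0,0,0],[0.7,0,0,-11,0,0,0],[0.7,0,0,-15,0,0,0],[0.7,0,0,-18,0,0,0]]]}}

```text
time_s: 23.3
tool_pos: [0.4641, 0.1198, 0.246]
ee_rot: [-2.219, -2.22, -0.005]
ft_force: [0.3, 0.6, 0.4]
opening: 0.0777
grip_force: 0.0
```

{"op": "step_arm", "data": {"deltas": [[[0.2,-4,-4,0,0,0,0],[0.2,-8,-8,0,0,0,0],[0.2,-12,-12,0,0,0,0],[0.2,-16,-13,0,0,0,0],[0.2,-20,-13,0,0,0,0],[0.2,-20,-13,0,0,0,0]]]}}

```text
time_s: 23.9
tool_pos: [0.3331, -0.084, 0.2434]
ee_rot: [-2.226, -2.215, -0.002]
ft_force: [-0.1, 0.7, 0.6]
opening: 0.0547
grip_force: 0.0
```

```bash
python3 - <<'E'
from h import *
s=st()
c=cam('top','pics/t7.png'); W=c['W'];Z=W[...,2]
m=(abs(W[...,0]-.463)<.05)&(W[...,1]>.06)&(W[...,1]<.26)&(Z>.107)&(Z<.122)
n,l,stt,ce=cv2.connectedComponentsWithStats(m.astype(np.uint8))
for i in range(1,n):
    q=W[l==i]
    if len(q)>20: print(cv2.minEnclosingCircle(q[:,:2].astype(np.float32)),np.median(q[:,2]),q[:,2].std())
m=(abs(W[...,0]-.463)<.05)&(W[...,1]>.06)&(W[...,1]<.16)&(Z>.09)&(Z<.1035)
print('shoulder',cv2.minAreaRect(W[m][:,:2].astype(np.float32)),m.sum())
m=(W[...,0]>.5)&(W[...,0]<.75)&(abs(W[...,1]-.34)<.05)&(Z>.15)&(Z<.18); print('knob',W[m].mean(0),m.sum())
im=cv2.imread('pics/t7.png')[150:250,160:340]; cv2.imwrite('pics/t7c.png',cv2.resize(im,(720,400)))
E
```

```text
{'time_s': 23.9, 'joints': [-0.317, -0.301, 2.384, 0.002, 1.06, -0.313], 'tool_pos': [0.333, -0.084, 0.243], 'ee_rot': [-2.226, -2.215, -0.002], 'ft_force': [-0.138, 0.731, 0.643], 'ft_torque': [-0.03, 0.062, 0.004], 'opening': 0.055, 'grip_force': 0.0}
((0.4633786976337433, 0.18303845822811127), 0.024688133969902992) 0.1129724134289642 0.002341078263210126
((0.46420180797576904, 0.12134043127298355), 0.024670228362083435) 0.11358467722834895 0.002671995443039875
shoulder ((0.46390679478645325, 0.1270659863948822), (0.06467840820550919, 0.05168299004435539), 89.9532699584961) 132
knob [0.58370476 0.33766171 0.16184776] 38
```

View pics/t7c.png

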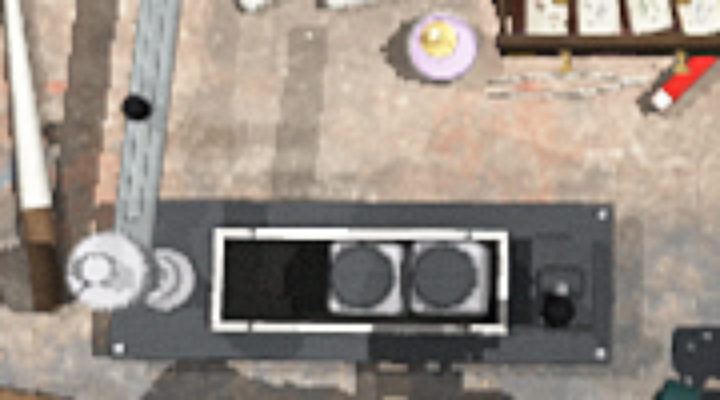

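Both canisters stand upright in the lane, at (365,280) and (447,280) in the crop. The arm knob is at (137,107).

{"op": "step_arm", "data": {"deltas": [[[0.2,3,1,-1,0,0,-8.5],[0.2,7,3,-1.5,0,0,-17],[0.2,11,5,-2,0,0,-25.5],[0.2,15,7,-2,0,0,-34],[0.2,19,9,-2,0,0,-42.5],[0.2,23,11,-2,0,0,-51],[0.2,27,13.5,-2,0,0,-59.5],[0.2,31,16,-2,0,0,-68],[0.2,35,19,-2,0,0,-76.5],[0.2,38.5,22,-2,0,0,-85]]]}}

```text
time_s: 24.95
tool_pos: [0.5535, 0.3087, 0.2633]
ee_rot: [-0.123, -3.137, -0.005]
ft_force: [0.1, -1.1, 1.3]
opening: 0.0544
grip_force: 0.0
```

```bash
python3 - <<'E'
from h import *
s=st()
rows([[.5835,.338,.2],[.5835,.338,.146]],[tool(90,1,0)]*2)
E
```

```text
{'time_s': 24.95, 'joints': [0.47, 0.223, 1.843, 0.004, 1.077, -1.024], 'tool_pos': [0.553, 0.309, 0.263], 'ee_rot': [-0.123, -3.137, -0.005], 'ft_force': [0.147, -1.117, 1.315], 'ft_torque': [-0.041, 0.019, 0.07], 'opening': 0.054, 'grip_force': 0.0}
[-2.8, 3.1, 6.3] [0.2, -0.1, -4.5]
[-2.8, 3.1, 11.7] [0.2, -0.1, -4.5]
```

{"op": "step_arm", "data": {"deltas": [[[0.2,-1.5,1.5,0,0,0,-4.5],[0.2,-2.8,3.1,3,0,0,-4.5],[0.2,-2.8,3.1,6,0,0,-4.5],[0.2,-2.8,3.1,6.3,0,0,-4.5],[0.2,-2.8,3.1,6.3,0,0,-4.5]]]}}

```text
time_s: 25.45
tool_pos: [0.5831, 0.3342, 0.2005]
ee_rot: [-0.011, -3.138, -0.004]
ft_force: [0.0, 0.6, 0.2]
opening: 0.0549
grip_force: 0.0
```

```bash
python3 - <<'E'
from h import *
s=st()
rows([[.5835,.338,.146]],[tool(90,1,0)]*2)
E
```

```text
{'time_s': 25.45, 'joints': [0.484, 0.352, 1.799, 0.005, 0.992, -1.082], 'tool_pos': [0.583, 0.334, 0.2], 'ee_rot': [-0.011, -3.138, -0.004], 'ft_force': [0.021, 0.595, 0.15], 'ft_torque': [0.016, 0.019, 0.033], 'opening': 0.055, 'grip_force': 0.0}
[-0.1, 0.4, 5.4] [0.1, -0.2, -0.4]
```

{"op": "step_arm", "data": {"deltas": [[[0.2,0,0.4,2.5,0,0,0],[0.2,0,0.4,4.5,0,0,0],[0.2,0,0.4,5.4,0,0,0],[-1,0,0.4,5.4,0,0,0],[-1,0,0.4,5.4,0,0,0],[-1,0,0.4,5.4,0,0,0],[-1,0,0.4,5.4,0,0,0],[-1,0,0.4,5.4,0,0,0],[-1,0,0.4,5.4,0,0,0]]], "newtons": 6}}

```text
time_s: 26.35
tool_pos: [0.5845, 0.3376, 0.1476]
ee_rot: [-0.013, -3.141, -0.006]
ft_force: [0.2, -0.4, 5.3]
opening: 0.0178
grip_force: 6.0
```

{"op": "step_arm", "data": {"deltas": [[[-1,0.2,-1.4,0,0,0,0],[-1,0.8,-3.1,0,0,0,0],[-1,1.5,-4.7,0,0,0,0],[-1,2.5,-6.2,0,0,0,0],[-1,3.8,-7.5,0,0,0,0],[-1,5.2,-8.7,0,0,0,0],[-1,6.7,-9.6,0,0,0,0],[-1,8.4,-10.2,0,0,0,0],[-1,10.2,-10.6,0,0,0,0],[-1,11.5,-10.8,0,0,0,0]]]}}

```text
time_s: 27.35
tool_pos: [0.4665, 0.2297, 0.1466]
ee_rot: [-0.015, -3.139, -0.007]
ft_force: [8.4, 11.7, -2.1]
opening: 0.0184
grip_force: 6.0
```

{"op": "step_arm", "data": {"deltas": [[[-1,0.2,0,0,0,0,0],[-1,0.5,0,0,0,0,0],[-1,0.7,0,0,0,0,0],[-1,0.7,0,0,0,0,0]]]}}

```text
time_s: 27.75
tool_pos: [0.4619, 0.2304, 0.1475]
ee_rot: [0.014, 3.14, 0.008]
ft_force: [5.6, 7.8, -0.4]
opening: 0.0174
grip_force: 6.0
```

{"op": "step_arm", "data": {"deltas": [[[0.3,-0.3,0,0,0,0,0],[0.3,-0.3,0,0,0,0,0],[0.3,0,0,-4,0,0,0],[0.3,0,0,-8,0,0,0],[0.3,0,0,-11,0,0,0],[0.6,1,4,-11,0,0,-8],[0.9,2,8,-11,0,0,-16],[0.9,4,12,-11,0,0,-24],[0.9,6,16,-11,0,0,-32],[0.9,8,20,-11,0,0,-40]]]}}

```text
time_s: 28.75
tool_pos: [0.3817, 0.4313, 0.2572]
ee_rot: [1.07, -2.952, -0.005]
ft_force: [1.2, -0.3, -0.1]
opening: 0.0865
grip_force: 0.0
```

{"op": "step_arm", "data": {"deltas": [[[0.9,4,2,0,0,0,-8],[0.9,8,4,0,0,0,-16],[0.9,12,6,0,0,0,-24],[0.9,15,8,0,0,0,-32],[0.9,15,8,0,0,0,-40],[0.9,15,8,0,0,0,-48],[0.9,15,8,0,0,0,-56],[0.9,15,8,0,0,0,-64],[0.9,15,8,0,0,0,-72]]]}}

```text
time_s: 29.65
tool_pos: [0.2162, 0.3961, 0.2572]
ee_rot: [-2.602, 1.76, 0.005]
ft_force: [-0.3, -0.6, -0.3]
opening: 0.0867
grip_force: 0.0
```

```bash
cat > look.py <<'E'
from h import *
def look(name):
    Zs=[]
    for i in range(4): c=cam('top',f'pics/{name}.png'); Zs.append(c['W'])
    W=np.nanmedian(Zs,axis=0); Z=W[...,2]
    m=(abs(W[...,0]-.465)<.04)&(W[...,1]>.08)&(W[...,1]<.31)&(Z>.121)&(Z<.144); q=W[m]
    print('arm',cv2.minAreaRect(q[:,:2].astype(np.float32)),'top z',np.median(q[:,2]).round(4),len(q))
    m=(np.hypot(W[...,0]-.465,W[...,1]-.35)<.024)&(np.hypot(W[...,0]-.465,W[...,1]-.35)>.014)&(Z>.15)&(Z<.19)
    print('ring top',np.median(W[m][:,2]).round(4),m.sum())
    m=(abs(W[...,0]-.465)<.02)&(abs(W[...,1]-.23)<.03)&(Z>.15); print('knob',W[m].mean(0).round(4),m.sum())
    im=cv2.imread(f'pics/{name}.png')[190:245,165:325]; cv2.imwrite(f'pics/{name}c.png',cv2.resize(im,(800,275),interpolation=cv2.INTER_CUBIC))
E
python3 - <<'E'
from look import *
st(); look('t8')
rows([[.465,.35,.26],[.465,.35,.153]],[tool(203,1,0)]*2)
E
```

```text
{'time_s': 29.65, 'joints': [1.018, -0.091, 2.191, 0.003, 1.041, -2.507], 'tool_pos': [0.216, 0.396, 0.257], 'ee_rot': [-2.602, 1.76, 0.005], 'ft_force': [-0.324, -0.648, -0.27], 'ft_torque': [0.063, 0.124, 0.019], 'opening': 0.087, 'grip_force': 0.0}
arm ((0.4636043608188629, 0.20594868063926697), (0.20777477324008942, 0.0296060498803854), 89.97516632080078) top z 0.1363 707
ring top 0.1802 137
knob [0.4635 0.2286 0.1628] 34
[13.4, -21.5, -0.3] [0.0, 0.2, -1.7]
[13.4, -21.5, 10.4] [0.0, 0.2, -1.7]
```

View pics/t8c.png

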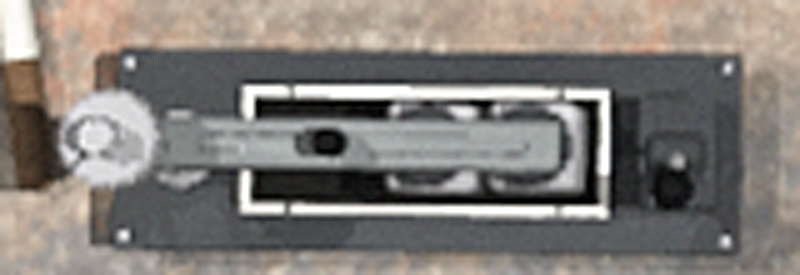

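The arm lies straight over both lids, with its tip at (560,140) in the crop and the ring at (108,138).

{"op": "step_arm", "data": {"deltas": [[[0.9,3,-5,-0.3,0,0,-1],[0.9,6,-10,-0.3,0,0,-1.7],[0.9,9,-15,-0.3,0,0,-1.7],[0.9,12,-19,-0.3,0,0,-1.7],[0.9,13.4,-21.4,-0.3,0,0,-1.7],[0.9,13.4,-21.4,-0.3,0,0,-1.7],[0.9,13.4,-21.4,-0.3,0,0,-1.7]]]}}

```text
time_s: 30.55
tool_pos: [0.4652, 0.3502, 0.2596]
ee_rot: [-2.618, 1.735, 0.006]
ft_force: [-0.5, 0.4, -0.5]
opening: 0.0864
grip_force: 0.0
```

```bash
python3 - <<'E'
from h import *
st(); rows([[.464,.35,.153]],[tool(203,1,0)])
E
```

```text
{'time_s': 30.55, 'joints': [0.604, 0.142, 1.947, 0.004, 1.053, -2.941], 'tool_pos': [0.465, 0.35, 0.26], 'ee_rot': [-2.618, 1.735, 0.006], 'ft_force': [-0.545, 0.371, -0.515], 'ft_torque': [0.048, 0.156, 0.02], 'opening': 0.086, 'grip_force': 0.0}
[0.0, 0.1, 10.7] [0.1, 0.2, -0.0]
```

{"op": "step_arm", "data": {"deltas": [[[0.9,0,0.1,4,0,0,0],[0.9,0,0.1,7,0,0,0],[0.9,0,0.1,9.5,0,0,0],[0.9,0,0.1,10.7,0,0,0],[0.9,0,0.1,10.7,0,0,0],[-1,0,0.1,10.7,0,0,0],[-1,0,0.1,10.7,0,0,0],[-1,0,0.1,10.7,0,0,0],[-1,0,0.1,10.7,0,0,0],[-1,0,0.1,10.7,0,0,0]]], "newtons": 20}}

```text
time_s: 31.55
tool_pos: [0.464, 0.3511, 0.1538]
ee_rot: [-2.621, 1.727, 0.004]
ft_force: [-0.6, -0.5, 5.1]
opening: 0.0555
grip_force: 20.0
```

```bash
python3 - <<'E'
from h import *
st()
E
```

```text
{'time_s': 31.55, 'joints': [0.606, 0.276, 2.005, 0.005, 0.858, -2.944], 'tool_pos': [0.464, 0.351, 0.154], 'ee_rot': [-2.621, 1.727, 0.004], 'ft_force': [-0.598, -0.473, 5.084], 'ft_torque': [0.028, 0.204, -0.036], 'opening': 0.055, 'grip_force': 20.001}
```

{"op": "step_arm", "data": {"deltas": [[[-1,0,0,0.02,0,0,8],[-1,0,0,0.04,0,0,16],[-1,0,0,0.05,0,0,24],[-1,0,0,0.07,0,0,32],[-1,0,0,0.09,0,0,40],[-1,0,0,0.11,0,0,48],[-1,0,0,0.12,0,0,56],[-1,0,0,0.14,0,0,64],[-1,0,0,0.16,0,0,72],[-1,0,0,0.18,0,0,80]]]}}

```text
time_s: 32.55
tool_pos: [0.4646, 0.351, 0.1521]
ee_rot: [-0.89, 3.011, 0.005]
ft_force: [5.4, -3.9, 3.7]
opening: 0.0555
grip_force: 20.0
```

```bash
python3 - <<'E'
from h import *
st()
E
```

```text
{'time_s': 32.55, 'joints': [0.606, 0.279, 2.005, 0.004, 0.855, -1.542], 'tool_pos': [0.465, 0.351, 0.152], 'ee_rot': [-0.89, 3.011, 0.005], 'ft_force': [5.391, -3.925, 3.705], 'ft_torque': [-0.742, -1.006, 0.041], 'opening': 0.056, 'grip_force': 19.993}
```

{"op": "step_arm", "data": {"deltas": [[[-1,0,0,0.02,0,0,8],[-1,0,0,0.04,0,0,16],[-1,0,0,0.05,0,0,24],[-1,0,0,0.07,0,0,32],[-1,0,0,0.09,0,0,40],[-1,0,0,0.11,0,0,48],[-1,0,0,0.12,0,0,56],[-1,0,0,0.14,0,0,64],[-1,0,0,0.16,0,0,72],[-1,0,0,0.18,0,0,80]]]}}

```text
time_s: 33.55
tool_pos: [0.4645, 0.3503, 0.1503]
ee_rot: [-1.254, -2.879, -0.003]
ft_force: [4.1, -10.2, 8.0]
opening: 0.0557
grip_force: 20.0
```

```bash
python3 - <<'E'
from h import *
st()
E
```

```text
{'time_s': 33.55, 'joints': [0.605, 0.282, 2.006, 0.003, 0.852, -0.146], 'tool_pos': [0.464, 0.35, 0.15], 'ee_rot': [-1.254, -2.879, -0.003], 'ft_force': [4.147, -10.178, 7.965], 'ft_torque': [-1.799, -0.602, 0.062], 'opening': 0.056, 'grip_force': 19.994}
```

{"op": "step_arm", "data": {"deltas": [[[-1,-0.05,-0.05,0.02,0,0,8],[-1,-0.05,-0.05,0.04,0,0,16],[-1,-0.05,-0.05,0.05,0,0,24],[-1,-0.05,-0.05,0.07,0,0,32],[-1,-0.05,-0.05,0.09,0,0,40],[-1,-0.05,-0.05,0.11,0,0,48],[-1,-0.05,-0.05,0.12,0,0,56],[-1,-0.05,-0.05,0.14,0,0,64],[-1,-0.05,-0.05,0.16,0,0,72],[-1,-0.05,-0.05,0.18,0,0,80]]]}}

```text
time_s: 34.55
tool_pos: [0.4639, 0.3502, 0.1485]
ee_rot: [-2.81, -1.398, -0.001]
ft_force: [-1.5, -2.5, 8.2]
opening: 0.0554
grip_force: 20.0
```

{"op": "step_arm", "data": {"deltas": [[[-1,0,0,0.02,0,0,8],[-1,0,0,0.04,0,0,16],[-1,0,0,0.05,0,0,24],[-1,0,0,0.07,0,0,32],[-1,0,0,0.09,0,0,40],[-1,0,0,0.11,0,0,48],[-1,0,0,0.12,0,0,56],[-1,0,0,0.14,0,0,64],[-1,0,0,0.16,0,0,72],[-1,0,0,0.18,0,0,80]]]}}

```text
time_s: 35.55
tool_pos: [0.4638, 0.3508, 0.1467]
ee_rot: [-3.05, 0.736, 0.004]
ft_force: [-3.0, 4.1, 7.3]
opening: 0.0557
grip_force: 20.0
```

```bash
python3 - <<'E'
from h import *
st()
E
```

```text
{'time_s': 35.55, 'joints': [0.606, 0.286, 2.008, 0.006, 0.845, 2.646], 'tool_pos': [0.464, 0.351, 0.147], 'ee_rot': [-3.05, 0.736, 0.004], 'ft_force': [-3.021, 4.11, 7.34], 'ft_torque': [0.484, 0.887, 0.045], 'opening': 0.056, 'grip_force': 19.993}
```

{"op": "step_arm", "data": {"deltas": [[[0.9,0,0,0,0,0,0],[0.9,0,0,0,0,0,0],[0.9,0,0,0,0,0,0],[0.9,0,0,-4,0,0,-8],[0.9,0,0,-8,0,0,-16],[0.9,-1,0.2,-11,0,0,-24],[0.9,-6,1.4,-11,0,0,-32],[0.9,-11,2.6,-11,0,0,-40],[0.9,-16,3.8,-11,0,0,-48],[0.9,-20,4.7,-11,0,0,-56]]]}}

```text
time_s: 36.55
tool_pos: [0.2621, 0.3978, 0.2565]
ee_rot: [-3.033, -0.803, 0.001]
ft_force: [0.4, 1.0, -0.0]
opening: 0.0865
grip_force: 0.0
```

{"op": "step_arm", "data": {"deltas": [[[0.9,0,0,0,0,0,-8],[0.9,0,0,0,0,0,-16],[0.9,0,0,0,0,0,-24],[0.9,0,0,0,0,0,-32],[0.9,0,0,0,0,0,-40],[0.9,0,0,0,0,0,-48],[0.9,0,0,0,0,0,-56],[0.9,0,0,0,0,0,-64],[0.9,0,0,0,0,0,-72],[0.9,0,0,0,0,0,-80]]]}}

```text
time_s: 37.55
tool_pos: [0.264, 0.3979, 0.2564]
ee_rot: [-1.807, -2.566, -0.003]
ft_force: [-1.5, 0.1, 0.1]
opening: 0.0865
grip_force: 0.0
```

{"op": "step_arm", "data": {"deltas": [[[0.9,0,0,0,0,0,-8],[0.9,0,0,0,0,0,-16],[0.9,0,0,0,0,0,-24],[0.9,0,0,0,0,0,-32],[0.9,0,0,0,0,0,-40],[0.9,0,0,0,0,0,-48],[0.9,0,0,0,0,0,-56],[0.9,0,0,0,0,0,-64],[0.9,0,0,0,0,0,-72],[0.9,0,0,0,0,0,-80]]]}}

```text
time_s: 38.55
tool_pos: [0.264, 0.3978, 0.2564]
ee_rot: [0.265, -3.129, -0.005]
ft_force: [-0.5, 0.7, 0.0]
opening: 0.0868
grip_force: 0.0
```

```bash
python3 - <<'E'
from look import *
s=st(); look('t9')
R=Ro.from_rotvec(s['ee_rot'])
y=R.as_matrix()[:,1]; az=np.degrees(np.arctan2(y[1],y[0])); print(az)
rows([[.464,.3503,.255],[.464,.3503,.146]],[tool(az,1,0)]*2)
E
```

```text
{'time_s': 38.55, 'joints': [0.934, -0.04, 2.145, 0.004, 1.035, -0.807], 'tool_pos': [0.264, 0.398, 0.256], 'ee_rot': [0.265, -3.129, -0.005], 'ft_force': [-0.454, 0.724, 0.041], 'ft_torque': [0.015, -0.009, -0.001], 'opening': 0.087, 'grip_force': 0.0}
arm ((0.4638824462890625, 0.20508013665676117), (0.2095339298248291, 0.02978646382689476), 89.97232055664062) top z 0.1293 699
ring top 0.1734 131
knob [0.4636 0.2305 0.157 ] 31
99.67227352659971
[-19.0, -7.8, 0.1] [0.2, -0.1, -0.6]
[-19.0, -7.9, 11.0] [0.2, -0.1, -0.6]
```

{"op": "step_arm", "data": {"deltas": [[[0.9,-5,-2,0,0,0,0],[0.9,-10,-4,0,0,0,0],[0.9,-15,-6,0,0,0,0],[0.9,-18,-7.4,0,0,0,0],[0.9,-19,-7.8,0,0,0,0],[0.9,-19,-7.8,0,0,0,0],[0.9,-19,-7.8,0,0,0,0]]]}}

```text
time_s: 39.45
tool_pos: [0.4631, 0.3515, 0.2557]
ee_rot: [0.25, -3.129, -0.005]
ft_force: [-0.3, 0.8, 0.8]
opening: 0.0866
grip_force: 0.0
```

```bash
python3 - <<'E'
from h import *
s=st(); rows([[.464,.3503,.146]],[Ro.from_rotvec(s['ee_rot'])])
E
```

```text
{'time_s': 39.45, 'joints': [0.607, 0.144, 1.952, 0.004, 1.046, -1.125], 'tool_pos': [0.463, 0.351, 0.256], 'ee_rot': [0.25, -3.129, -0.005], 'ft_force': [-0.272, 0.766, 0.84], 'ft_torque': [0.076, -0.007, -0.004], 'opening': 0.087, 'grip_force': 0.0}
[-0.1, -0.2, 11.0] [0.0, 0.0, 0.0]
```

{"op": "step_arm", "data": {"deltas": [[[0.9,-0.1,-0.1,4,0,0,0],[0.9,-0.1,-0.1,7,0,0,0],[0.9,-0.1,-0.1,9.5,0,0,0],[0.9,-0.1,-0.1,10.9,0,0,0],[0.9,-0.1,-0.1,10.9,0,0,0],[-1,-0.1,-0.1,10.9,0,0,0],[-1,-0.1,-0.1,10.9,0,0,0],[-1,-0.1,-0.1,10.9,0,0,0],[-1,-0.1,-0.1,10.9,0,0,0],[-1,-0.1,-0.1,10.9,0,0,0]]]}}

```text
time_s: 40.45
tool_pos: [0.4654, 0.3509, 0.1477]
ee_rot: [0.253, -3.131, -0.005]
ft_force: [0.1, -3.1, 5.1]
opening: 0.0556
grip_force: 20.0
```

{"op": "step_arm", "data": {"deltas": [[[-1,0,0,0.02,0,0,8],[-1,0,0,0.04,0,0,16],[-1,0,0,0.05,0,0,24],[-1,0,0,0.07,0,0,32],[-1,0,0,0.09,0,0,40],[-1,0,0,0.11,0,0,48],[-1,0,0,0.12,0,0,56],[-1,0,0,0.14,0,0,64],[-1,0,0,0.16,0,0,72],[-1,0,0,0.18,0,0,80]]]}}

```text
time_s: 41.45
tool_pos: [0.4646, 0.3497, 0.1458]
ee_rot: [-1.825, -2.554, 0.002]
ft_force: [-6.8, -15.2, 15.2]
opening: 0.0556
grip_force: 20.0
```

```bash
python3 - <<'E'
from h import *
st()
E
```

```text
{'time_s': 41.45, 'joints': [0.604, 0.289, 2.007, 0.003, 0.848, 0.272], 'tool_pos': [0.465, 0.35, 0.146], 'ee_rot': [-1.825, -2.554, 0.002], 'ft_force': [-6.834, -15.17, 15.205], 'ft_torque': [-2.607, 0.924, 0.103], 'opening': 0.056, 'grip_force': 19.994}
```

{"op": "step_arm", "data": {"deltas": [[[-1,0,0,0.02,0,0,8],[-1,0,0,0.04,0,0,16],[-1,0,0,0.05,0,0,24],[-1,0,0,0.07,0,0,32],[-1,0,0,0.09,0,0,40],[-1,0,0,0.11,0,0,48],[-1,0,0,0.12,0,0,56],[-1,0,0,0.14,0,0,64],[-1,0,0,0.16,0,0,72],[-1,0,0,0.18,0,0,80]]]}}

```text
time_s: 42.45
tool_pos: [0.4634, 0.3501, 0.1439]
ee_rot: [-3.04, -0.783, 0.008]
ft_force: [-16.5, -6.9, 19.3]
opening: 0.0555
grip_force: 20.0
```

```bash
python3 - <<'E'
from h import *
st()
E
```

```text
{'time_s': 42.45, 'joints': [0.605, 0.292, 2.008, 0.005, 0.846, 1.668], 'tool_pos': [0.463, 0.35, 0.144], 'ee_rot': [-3.04, -0.783, 0.008], 'ft_force': [-16.546, -6.9, 19.263], 'ft_torque': [-1.425, 2.998, 0.16], 'opening': 0.056, 'grip_force': 19.995}
```

{"op": "step_arm", "data": {"deltas": [[[0.9,0,0,0,0,0,0],[0.9,0,0,0,0,0,0],[0.9,0,0,0,0,0,0],[0.9,0,0,-4,0,0,0],[0.9,0,0,-8,0,0,0],[0.9,-1,-1,-11,0,0,0],[0.9,-5,-4.5,-11,0,0,-8],[0.9,-8,-7.5,-11,0,0,-16],[0.9,-12,-11,-11,0,0,-24],[0.9,-15,-14,-11,0,0,-32]]]}}

```text
time_s: 43.45
tool_pos: [0.2642, 0.3995, 0.254]
ee_rot: [-2.695, -1.606, -0.001]
ft_force: [-0.7, 0.1, 0.7]
opening: 0.0866
grip_force: 0.0
```

```bash
python3 - <<'E'
from look import *
s=st(); look('t10')
c=cam('top'); W=c['W'];Z=W[...,2]
m=(W[...,1]<.06)&(W[...,1]>.01)&(abs(W[...,0]-.45)<.05)&(Z>.095)&(Z<.13); print('ball',W[m].mean(0),W[m].max(0),W[m].min(0),m.sum())
E
```

```text
{'time_s': 43.45, 'joints': [0.936, -0.035, 2.145, 0.004, 1.029, 1.43], 'tool_pos': [0.264, 0.399, 0.254], 'ee_rot': [-2.695, -1.606, -0.001], 'ft_force': [-0.65, 0.149, 0.655], 'ft_torque': [-0.015, 0.104, 0.095], 'opening': 0.087, 'grip_force': 0.0}
arm ((0.4639093279838562, 0.2052532285451889), (0.20896966755390167, 0.029814112931489944), 89.92427825927734) top z 0.1293 702
ring top 0.17 129
knob [0.4635 0.2301 0.1572] 32
ball [0.43809245 0.03510994 0.1127942 ] [0.44989494 0.04874058 0.12256882] [0.42587485 0.02438754 0.10206206] 60
```

View pics/t10c.png

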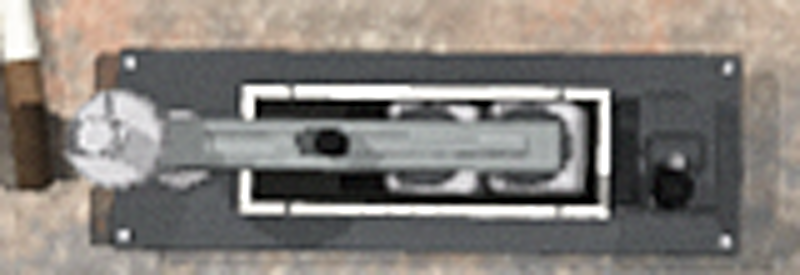

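The arm has stopped on the lids at z 0.129. The ring went 3.4 mm further down, which is about 0.43 turn past contact. Next is the switch ball, at (672,187) in the crop.

```bash
python3 - <<'E'
from h import *
s=st()
rows([[.34,.22,.254],[.4395,.036,.2],[.4395,.036,.09]],[tool(-60,1,0)]+[tool(-90,1,0)]*2)
E
```

```text
{'time_s': 43.7, 'joints': [0.933, -0.032, 2.142, 0.004, 1.029, 1.433], 'tool_pos': [0.266, 0.4, 0.254], 'ee_rot': [-2.7, -1.598, -0.001], 'ft_force': [0.615, 0.086, -0.592], 'ft_torque': [-0.105, 0.088, -0.003], 'opening': 0.087, 'grip_force': 0.0}
[-12.2, 15.1, -0.1] [-0.2, -0.1, 31.2]
[-23.6, 32.7, 5.3] [-0.2, -0.1, 61.2]
[-23.6, 32.7, 16.3] [-0.2, -0.1, 61.2]
```

{"op": "step_arm", "data": {"deltas": [[[0.2,-3,4,0,0,0,8],[0.2,-6,8,0,0,0,16],[0.2,-9,12,0,0,0,24],[0.2,-12,16,0,0,0,32],[0.2,-15,20,0,0,0,40],[0.2,-18,24,0,0,0,48],[0.2,-21,28,0,0,0,56],[0.2,-23.6,32.7,2,0,0,61.2],[0.2,-23.6,32.7,5.3,0,0,61.2],[0.2,-23.6,32.7,5.3,0,0,61.2]]]}}

```text
time_s: 44.7
tool_pos: [0.4378, 0.033, 0.1962]
ee_rot: [-3.138, 0.007, 0.012]
ft_force: [-0.7, 0.5, 0.5]
opening: 0.0544
grip_force: 0.0
```

```bash
python3 - <<'E'
from h import *
s=st()
rows([[.4395,.036,.09]],[tool(-90,1,0)])
E
```

```text
{'time_s': 44.7, 'joints': [0.02, -0.019, 2.252, 0.004, 0.916, 1.593], 'tool_pos': [0.438, 0.033, 0.196], 'ee_rot': [-3.138, 0.007, 0.012], 'ft_force': [-0.736, 0.545, 0.503], 'ft_torque': [-0.05, 0.209, -0.002], 'opening': 0.054, 'grip_force': 0.0}
[0.3, -0.3, 10.6] [-0.2, 0.4, -0.3]
```

{"op": "step_arm", "data": {"deltas": [[[0.2,0.2,-0.2,4,0,0,0],[0.2,0.2,-0.2,8,0,0,0],[0.2,0.2,-0.2,10,0,0,0],[0.2,0.2,-0.2,10.6,0,0,0],[-1,0.2,-0.2,10.6,0,0,0],[-1,0.2,-0.2,10.6,0,0,0],[-1,0.2,-0.2,10.6,0,0,0],[-1,0.2,-0.2,10.6,0,0,0]]], "newtons": 8}}

```text
time_s: 45.5
tool_pos: [0.4416, 0.0375, 0.0946]
ee_rot: [-3.139, -0.002, -0.001]
ft_force: [-0.5, -16.7, 7.4]
opening: 0.0274
grip_force: 8.0
```

```bash
python3 - <<'E'
from h import *
s=st()
E
```

```text
{'time_s': 45.5, 'joints': [0.031, 0.177, 2.289, 0.004, 0.676, 1.597], 'tool_pos': [0.442, 0.038, 0.095], 'ee_rot': [-3.139, -0.002, -0.001], 'ft_force': [-0.485, -16.735, 7.378], 'ft_torque': [-3.038, 0.248, 0.054], 'opening': 0.027, 'grip_force': 8.01}
```

{"op": "step_arm", "data": {"deltas": [[[-1,0.4,0.15,-0.1,0,0,0],[-1,1,0.15,-0.3,0,0,0],[-1,1.7,0.15,-0.5,0,0,0],[-1,2.4,0.15,-0.6,0,0,0],[-1,3.1,0.15,-0.5,0,0,0],[-1,3.8,0.15,-0.3,0,0,0],[-1,4.4,0.15,-0.1,0,0,0],[-1,4.9,0.15,0.1,0,0,0],[-1,4.9,0.15,0.1,0,0,0]]]}}

```text
time_s: 46.4
tool_pos: [0.4908, 0.0358, 0.093]
ee_rot: [-3.139, -0.002, 0.0]
ft_force: [1.2, -9.3, 1.1]
opening: 0.0251
grip_force: 8.0
```

```bash
python3 - <<'E'
from h import *
s=st()
E
```

```text
{'time_s': 46.4, 'joints': [0.024, 0.25, 2.196, 0.004, 0.696, 1.591], 'tool_pos': [0.491, 0.036, 0.093], 'ee_rot': [-3.139, -0.002, 0.0], 'ft_force': [1.161, -9.338, 1.139], 'ft_torque': [-1.652, -0.097, 0.074], 'opening': 0.025, 'grip_force': 8.0}
```

{"op": "step_arm", "data": {"deltas": [[[-1,0.2,0,0,0,0,0],[-1,0.3,0,0,0,0,0],[-1,0.3,0,0,0,0,0],[0.3,0.1,0,0,0,0,0],[0.3,0.1,0,0,0,0,0],[0.3,0.1,0,-4,0,0,0],[0.3,0.1,0,-8,0,0,0],[0.3,0,0,-12,0,0,0]]]}}

```text
time_s: 47.2
tool_pos: [0.4898, 0.0361, 0.2141]
ee_rot: [-3.138, -0.001, 0.003]
ft_force: [1.3, 1.0, 0.4]
opening: 0.0584
grip_force: 0.0
```

{"op": "step_arm", "data": {"deltas": [[[0.3,-4,5,-2,0,0,0],[0.3,-8,10,-2,0,0,0],[0.3,-10,15,-2,0,0,0],[0.3,-12,20,-2,0,0,0],[0.3,-12,24,-2,0,0,0]]]}}

```text
time_s: 47.7
tool_pos: [0.3737, -0.1803, 0.2325]
ee_rot: [-3.139, -0.002, 0.0]
ft_force: [1.7, 0.5, 0.0]
opening: 0.0596
grip_force: 0.0
```

```bash
python3 - <<'E'
from look import *
st(); look('t11')
c=cam('top'); W=c['W'];Z=W[...,2]
m=(W[...,1]<.06)&(W[...,1]>.01)&(abs(W[...,0]-.46)<.06)&(Z>.095)&(Z<.13); print('ball',W[m].mean(0),W[m].max(0),W[m].min(0),m.sum())
E
```

```text
{'time_s': 47.7, 'joints': [-0.507, -0.127, 2.273, 0.003, 0.997, 1.061], 'tool_pos': [0.374, -0.18, 0.232], 'ee_rot': [-3.139, -0.002, 0.0], 'ft_force': [1.69, 0.479, 0.012], 'ft_torque': [-0.0, 0.048, 0.018], 'opening': 0.06, 'grip_force': 0.0}
arm ((0.46384531259536743, 0.2052343487739563), (0.20949150621891022, 0.029691850766539574), 89.91656494140625) top z 0.1292 701
ring top 0.1696 129
knob [0.4636 0.2301 0.157 ] 32
ball [0.4844615  0.03485084 0.11443922] [0.49473546 0.04558781 0.12354786] [0.47332665 0.02433317 0.10402007] 56
```

View pics/t11c.png

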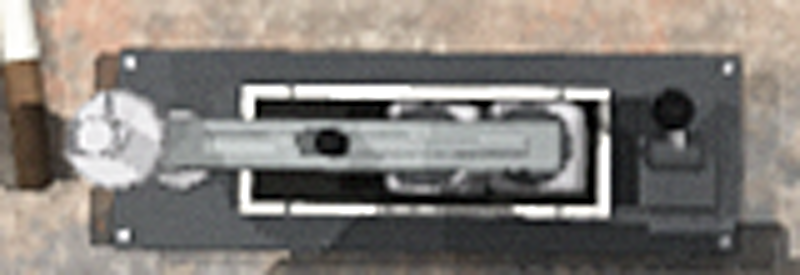

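The ball now leans away from the robot at (672,108), which is about 0.96 rad. Handing in.

```bash
python3 -c "
from rig import env
print(env.close_job())"
```

```text
the job is handed in; nothing more can be done
None
```

I handed the job in at about 48 s, and the hand-in gave no verdict: both canisters stand upright in the lane under the clamp arm, the ring is about 0.43 turn past contact (3.4 mm by camera), the switch is on at about 0.96 rad, and I kept clear of the tweezers, lighter and cutters but did not check their positions at the end.

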